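# Turn the face-down boards over with the lifter and rack them

### The arm

A 6-joint arm with a two-finger parallel gripper is mounted at the origin on a cart in front of the work surface, level with it; the furniture and walls round the work are solid. World frame = base frame: x ahead of the robot, y to its left, z up, the work surface at z = 0. Lengths are in mm, angles in rad, forces in N, time in s.
With the tool pointing down it reaches from about 300 to 775 mm from the base axis. Payload 14.6 kg.
Tool frame: the origin (TCP) lies at the centre of the arm's flange, where the gripper is bolted on; the fingertips stand 199 mm ahead of it and the grasp point (between the pads) lies 180 mm ahead of it; z points along the fingers, y is the line along which they close (so a half turn about z gives the same grasp; the last joint's range is limited). The gripper opens to 94 mm and grips with 3 to 60 N. Pads are 16 mm wide; open, the fingers measure 119 mm over their backs; the gripper's body (75 mm by 177 mm) begins 78 mm behind the grasp point.
Start: joints at [1.164, 0.3, 1.521, -0, 1.321, -0.067], TCP at [183.312, 518.544, 404.646] pointing down, gripper open.
Joint ranges: [-3.03, 3.03], [-0.79, 2.21], [0.23, 2.52], [-1.04, 4.18], [0, 3.07], [-2.55, 2.55]. Speed limits (rad/s): [2.22, 2.22, 2.57, 3.14, 3.14, 3.14].

### API

Orientations are given as [roll, pitch, yaw] about the fixed x, y, z axes, in that order (R = Rz(yaw) Ry(pitch) Rx(roll)).
In Python, from cell import manip, optics, workorder gives the robot as it stands.
- The arm moves only by the tool step_arm, never from a script. Its argument "increments" is a list that holds one entry, the list of rows, each a list of 7 numbers: the turn, a rotation vector about the tool's x, y, z as a fraction of full scale, then the shift along the tool's x, y, z as a fraction of full scale, then the closure, from -1 (fully open) to 1 (shut). In form: [[[wx, wy, wz, tx, ty, tz, fingers], ...]]. A call has 1 to 5 rows; each row shifts and turns the commanded pose from where the row before left it, along the tool's axes as they then stand; what a row does not reach is not made up. Full scale, the value 1, is 40 mm for a shift and 45 degrees for a turn. A row lasts 1/10 s, in which the tool goes at most 50 mm and 8.59 degrees, less where a joint would pass 70% of its speed; a pose out of reach is approached as far as the arm can. A call with a number of a shift or a turn outside -1 to 1 is refused whole. A call with a gripper value outside its range is refused whole. The fingers move at their own pace and stop on an object; "newtons" is the grip in N (left out, the last holds). Time passes only in rows, so rows that do not move let the fingers close. It gives the time, the measured TCP pose, the force, the opening and the grip force at its end, in the units of the state.
- manip.read_state(): the state, without advancing time (a new reading comes with each control period).
- optics.camera(name): name is "side" or "top" or "wrist"; returns a dict with "frame" (384x512x3 uint8, red, green, blue), "range_z" (384x512 float32, mm along the optical axis (not along the pixel's ray), 0 where there is no reading), "mtx" (3x3 intrinsics, pixels), "cam_to_world" (4x4, takes a point from camera to world coordinates). Camera axes: x right, y down, z forward; pixel columns grow to the right and rows downward; lengths in mm; the calibration is good to about 2 mm. The wrist camera is an equidistant fisheye: a pixel r from the principal point sees the ray r / f radians off the axis. A picture is of the moment at which its call begins.
- workorder.sign_off(): hands the job in; it is judged then, once.
The state is a dict: "clock": time; "joints": joint angles; "qd": joint speeds; "effort": joint torques, N m; "eef_pos": TCP position; "eef_rot": TCP orientation; "wrist_force": force on the tool from outside, world axes, zero at the start; "moment": the same for the moment, N m; "finger_gap": finger opening in mm; "finger_force": force on a finger pad.
Only numpy, scipy, OpenCV 4.12 (cv2) and the standard library are available. Lean on these libraries where they do the work, as an engineer would, in place of code of your own. Each camera call takes 0.05 s, during which the arm holds its last target. There are 200 camera calls.

### The job

The circuit boards on the worktop lie face down. Take the lifter from its rubber pad, slide its blade under each board's raised long edge and tip the board over so that it lies connector side up, never touching a board with the gripper while it is not face up. Stand the lifter back upright on its pad, and slide every board, connectors up, into a free slot of the rack until it meets the back wall.

Things in the scene. Friction and masses are not known exactly. Their poses are not given: they have to be found in the camera images.
- board_a_mid (a point): Circuit board a: orange-brown plate 140 (x) x 54 (y) x 3 mm. This point is the middle of the plate; z points out of its connector face. Face down (z down) it rests on its -y long edge and on its connectors, the +y long edge raised about 12 mm off the worktop; face up it stands on its pillars, this point 6.5 mm up. May be absent.
- board_b_mid (a point): Circuit board b: orange-brown plate 140 (x) x 54 (y) x 3 mm. This point is the middle of the plate; z points out of its connector face. Face down (z down) it rests on its -y long edge and on its connectors, the +y long edge raised about 12 mm off the worktop; face up it stands on its pillars, this point 6.5 mm up. May be absent.
- board_c_mid (a point): Circuit board c: orange-brown plate 140 (x) x 54 (y) x 3 mm. This point is the middle of the plate; z points out of its connector face. Face down (z down) it rests on its -y long edge and on its connectors, the +y long edge raised about 12 mm off the worktop; face up it stands on its pillars, this point 6.5 mm up. May be absent.
- board_a: The same board a, 15 mm tall overall, about 60 g: four brass pillars (6 mm thick, 5 mm tall) under it, 62 mm either way along x and 20 mm either way along y; a row of black connectors 7 mm tall on its face, between 4 and 12 mm from the middle towards the +y edge. Origin: 6.5 mm under the plate's middle, level with the pillars' feet.
- board_b: The same board b, 15 mm tall overall, about 60 g: four brass pillars (6 mm thick, 5 mm tall) under it, 62 mm either way along x and 20 mm either way along y; a row of black connectors 7 mm tall on its face, between 4 and 12 mm from the middle towards the +y edge. Origin: 6.5 mm under the plate's middle, level with the pillars' feet.
- board_c: The same board c, 15 mm tall overall, about 60 g: four brass pillars (6 mm thick, 5 mm tall) under it, 62 mm either way along x and 20 mm either way along y; a row of black connectors 7 mm tall on its face, between 4 and 12 mm from the middle towards the +y edge. Origin: 6.5 mm under the plate's middle, level with the pillars' feet.
- lifter_grip (a point): Where to grip the lifter's handle, on its axis, 75 mm above the underside of the blade. The handle is a black upright bar, 22 mm (x) by 16 mm (y), its top 107 mm above the underside of the blade. x points along the blade to its tip, z up the handle.
- lifter_tip (a point): Middle of the front edge of the lifter's steel blade, on the blade's upper face; axes as the grip's. The blade is level, 65 x 44 x 2.5 mm, from 10 mm behind the handle's axis to 55 mm ahead of it.
- lifter: The lifter as a whole, 100 g; it stands by itself on its blade. Origin: under the handle's axis, on the underside of the blade.
- pad_mid (a point): Centre of the top of the black rubber parking pad, 110 x 90 mm, 4 mm thick, fixed to the worktop, on which the lifter stands at the start.
- rack: Aluminium board rack fixed to the worktop, 90 mm deep (x), 71 mm wide, 144 mm tall, feet 6 mm high out to 53.5 mm either side. Origin: centre of its underside; x points to its back; open at the front (-x, towards the robot). Five tiers 27 mm apart; the lowest and the highest one hold short boards, fixed, flush with the front. The back wall's inner face is 41 mm behind the origin.
- slot_low (a point): Free slot, second tier from below: middle of the front end of its rail, on the rail's top face; x points into the rack, z up. The rail is 26 mm wide and 6.5 mm above its shelf: a board's plate lies on it, the pillars run in the grooves beside it. 63 mm between the side walls, 17.5 mm free above the rail. A board that is home sticks out 54 mm.
- slot_mid (a point): Free slot, third tier from below: middle of the front end of its rail, on the rail's top face; x points into the rack, z up. The rail is 26 mm wide and 6.5 mm above its shelf: a board's plate lies on it, the pillars run in the grooves beside it. 63 mm between the side walls, 17.5 mm free above the rail. A board that is home sticks out 54 mm.
- slot_top (a point): Free slot, fourth tier from below: middle of the front end of its rail, on the rail's top face; x points into the rack, z up. The rail is 26 mm wide and 6.5 mm above its shelf: a board's plate lies on it, the pillars run in the grooves beside it. 63 mm between the side walls, 17.5 mm free above the rail. A board that is home sticks out 54 mm.
Things that resemble listed ones, but are neither listed nor needed, are in the scene too. Of the things that look like the rack, the larger one is meant.

How it is judged (in metres and radians):
On the way, in this order (a step that is already met when the one before it is completed fails the run):
1. a board is tipped up by the lifter (((angle between board_a's own z axis and vertical between 0.9 and 2.4 rad and contact force between lifter and board_a above 0.02 N) or (angle between board_b's own z axis and vertical between 0.9 and 2.4 rad and contact force between lifter and board_b above 0.02 N) or (angle between board_c's own z axis and vertical between 0.9 and 2.4 rad and contact force between lifter and board_c above 0.02 N))), for 0.1 s.
2. every board lies, or stands in the rack, connector side up (angle between each of board_a, board_b, board_c's own z axis and vertical below 0.25 rad), for 0.2 s.
At the end, for the whole second after the job is handed in: Every board that is present is in a free slot of the rack, connectors up, level and straight (within 0.12 rad), no more than 12 mm short of the back wall, at rest; the lifter stands upright on its pad, its handle within 55 mm of the pad's centre (x of board_a_mid in the frame of rack between -0.041 and -0.02 m and y of board_a_mid in the frame of rack between -0.008 and 0.008 m and z of board_a_mid in the frame of rack between 0.036 and 0.108 m and angle between each of board_a, board_b, board_c's own z axis and vertical below 0.12 rad and angle between the x axis of each of board_a, board_b, board_c and the x axis of rack, either way round below 0.12 rad and linear speed of each of board_a, board_b, board_c, lifter below 0.02 m/s and x of board_b_mid in the frame of rack between -0.041 and -0.02 m and y of board_b_mid in the frame of rack between -0.008 and 0.008 m and z of board_b_mid in the frame of rack between 0.036 and 0.108 m and x of board_c_mid in the frame of rack between -0.041 and -0.02 m and y of board_c_mid in the frame of rack between -0.008 and 0.008 m and z of board_c_mid in the frame of rack between 0.036 and 0.108 m and horizontal distance between lifter and pad_mid below 0.055 m and angle between lifter's own z axis and vertical below 0.1 rad and z of lifter in the frame of pad_mid below 0.006 m); the robot touches nothing.
It fails at once if the gripper touches a board that is not face up ((contact force between the fingers and board_a above 0.5 N and angle between board_a's own z axis and vertical above 0.8 rad) or (contact force between the fingers and board_b above 0.5 N and angle between board_b's own z axis and vertical above 0.8 rad) or (contact force between the fingers and board_c above 0.5 N and angle between board_c's own z axis and vertical above 0.8 rad)).
Of board_a, board_b, board_c only 2 to 3 are there at a start; the rules pass over those that are not, and their reading is None.
At some moment in a run one of board_a, board_b, board_c may be knocked a few centimetres aside while the robot is not near it.
It also fails if it takes over 210 s, if anything falls off the work surface, if the arm or the gripper's body presses on something with over 40 N, if the wrist force passes 120 N, or if a joint passes its speed limit or range.

## Working session

There is one attempt and no reset: what is moved stays moved. The work goes in short steps, Python scripts to look and compute and a tool call to move; the robot and the scene stay as the last step left them, time stands still between calls to the robot, and variables do not carry over. Pictures are saved under pics/ and viewed, at most 16 in all, crops included, and the job is handed in when it is done.

Besides the shell and the picture viewer there is one more tool, called after "Request:" as name([rows], argument=value, ...), one row to a line, values as JSON. step_arm: Moves the arm, as the interface text tells. Its arguments: {"type":"object","properties":{"increments":{"type":"array","items":{"type":"array","items":{"type":"array","items":{"type":"number"}}}},"newtons":{"type":"number"}},"required":["increments"]}

```bash
ls; mkdir -p pics
python3 - <<'E'
from cell import manip, optics, workorder
import cv2, numpy as np
print(manip.read_state())
for n in ("top","side"):
    c=optics.camera(n); cv2.imwrite(f"pics/{n}0.png",cv2.resize(c["frame"][:,:,::-1],(800,600),interpolation=cv2.INTER_CUBIC))
    print(n,c["mtx"].tolist(),np.round(c["cam_to_world"],3).tolist())
    np.savez(f"{n}0.npz",**c)
E
```

```text
pics
{'clock': 0.0, 'joints': array([ 1.16441115e+00,  3.00421168e-01,  1.52159006e+00, -1.61508405e-05,
        1.32072472e+00, -6.65938088e-02]), 'qd': array([ 1.04215666e-03,  2.08113306e-03, -9.57657105e-04, -2.46155363e-05,
       -9.56486954e-04, -1.93173010e-04]), 'effort': array([ 6.75143256e-04, -5.31804836e+01, -3.52735126e+01,  7.08563067e-02,
        2.44116521e-02, -6.48323976e-05]), 'eef_pos': array([183.29224749, 518.51108322, 404.10980135]), 'eef_rot': array([-3.14045086e+00, -6.04703207e-05,  2.80180525e+00]), 'wrist_force': array([ 0.66005272,  0.57311744, -0.18358322]), 'moment': array([-0.05462631,  0.03248393, -0.01075022]), 'finger_force': 0.0, 'finger_gap': 93.55661496667315}
top [[446.78277367624065, 0.0, 258.10163079270075], [0.0, 446.78277367624065, 187.2239272081648], [0.0, 0.0, 1.0]] [[-0.003, -0.991, 0.133, 397.644], [-1.0, 0.004, 0.003, -139.368], [-0.004, -0.133, -0.991, 1338.306], [0.0, 0.0, 0.0, 1.0]]
side [[418.0333799859765, 0.0, 252.30011052887596], [0.0, 418.0333799859765, 191.72963440658748], [0.0, 0.0, 1.0]] [[0.936, -0.135, 0.326, 212.05], [-0.352, -0.407, 0.843, -983.643], [0.019, -0.904, -0.428, 529.495], [0.0, 0.0, 0.0, 1.0]]
```

View pics/top0.png

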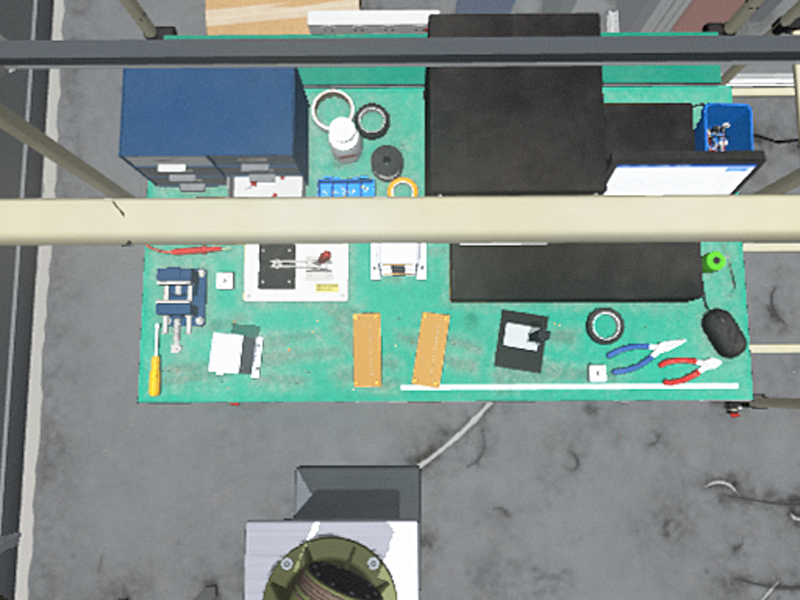

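View pics/side0.png

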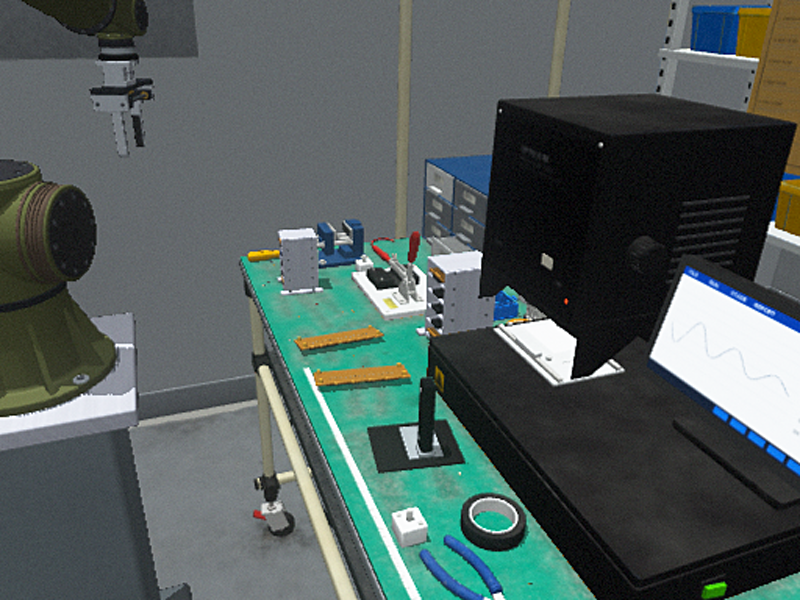

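Top: boards at display px (367,350) and (431,350). Lifter on its pad at (525,337). Rack candidates are the larger one, partly hidden by the beam at (397,262), and a smaller look-alike at (237,350). Side: boards at (338,340) and (362,376), lifter at (428,420), big rack at (460,290), small rack at (298,260).

```bash
cat > h.py <<'E'
import numpy as np, cv2
def cloud(c):
    """world xyz (mm) per pixel of a pinhole camera"""
    v,u=np.mgrid[:384,:512]; z=c["range_z"]; K=c["mtx"]
    p=np.stack([(u-K[0,2])/K[0,0]*z,(v-K[1,2])/K[1,1]*z,z],-1)
    w=p@c["cam_to_world"][:3,:3].T+c["cam_to_world"][:3,3]
    w[z==0]=np.nan
    return w
def proj(c,P):
    T=np.linalg.inv(c["cam_to_world"]); q=T[:3,:3]@np.asarray(P,float)+T[:3,3]; p=c["mtx"]@q
    return p[:2]/p[2]
E
python3 - <<'E'
from h import *
t=dict(np.load("top0.npz")); s=dict(np.load("side0.npz"))
W=cloud(t); S=cloud(s)
a=cv2.resize(t["frame"][185:260,215:365,::-1],(800,400),interpolation=cv2.INTER_CUBIC)
cv2.imwrite("pics/c1.png",a)
b=cv2.resize(s["frame"][145:320,170:320,::-1],(514,600),interpolation=cv2.INTER_CUBIC)
cv2.imwrite("pics/c2.png",b)
hsv=cv2.cvtColor(t["frame"],cv2.COLOR_RGB2HSV)
m=((hsv[...,0]>8)&(hsv[...,0]<24)&(hsv[...,1]>120)).astype(np.uint8)
m[:190]=0;m[260:]=0
n,l,st,ce=cv2.connectedComponentsWithStats(m)
for i in range(1,n):
    if st[i,4]<150: continue
    P=W[l==i]; P=P[~np.isnan(P).any(1)]
    r=cv2.minAreaRect(P[:,:2].astype(np.float32))
    A=np.c_[P[:,:2]-P[:,:2].mean(0),np.ones(len(P))]; co=np.linalg.lstsq(A,P[:,2],rcond=None)[0]
    print(st[i],r,co)
print("table z",np.nanmedian(W[205:240,180:215].reshape(-1,3),0), np.nanmedian(S[230:250,180:190].reshape(-1,3),0))
# lifter: things near
for (u,v) in [(345,215),(325,212),(335,208),(320,225),(265,178),(240,178),(255,160),(252,172)]: print(u,v,W[v,u].round(1))
E
```

```text
[227 201  17  47 718] ((466.8725280761719, -66.01910400390625), (137.16317749023438, 48.78755569458008), 0.24898192286491394) [ 2.86811711e-03 -2.28640087e-01  7.85698791e+00]
[264 200  23  48 721] ((467.8637390136719, -186.05316162109375), (50.233116149902344, 137.48805236816406), 80.88487243652344) [-0.03451225 -0.21742268  7.63839272]
table z [472.68354299  48.11286649  -0.99466098] [ 373.98512489 -113.0160311    -3.66408415]
345 215 [ 484.3 -374.3  109.4]
325 212 [ 500.7 -334.6    6.8]
335 208 [ 512.8 -365.2    4. ]
320 225 [ 462.4 -319.9   -1.2]
265 178 [ 604.5 -156.2    3.7]
240 178 [604.5 -80.7   5.4]
255 160 [ 632.4 -127.5  143.9]
252 172 [ 612.3 -118.    67.1]
```

View pics/c1.png

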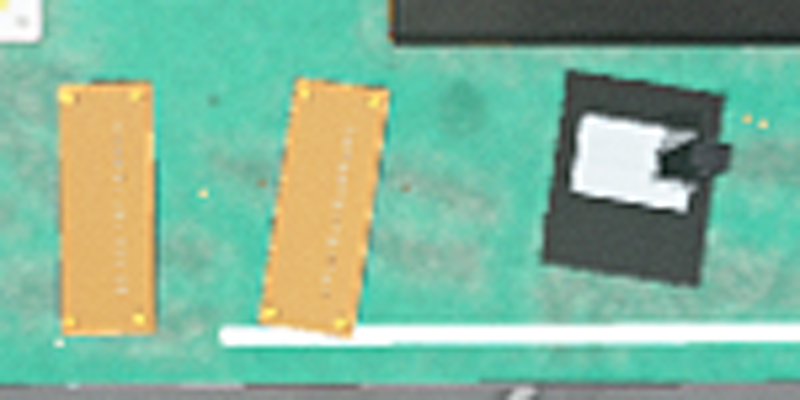

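View pics/c2.png

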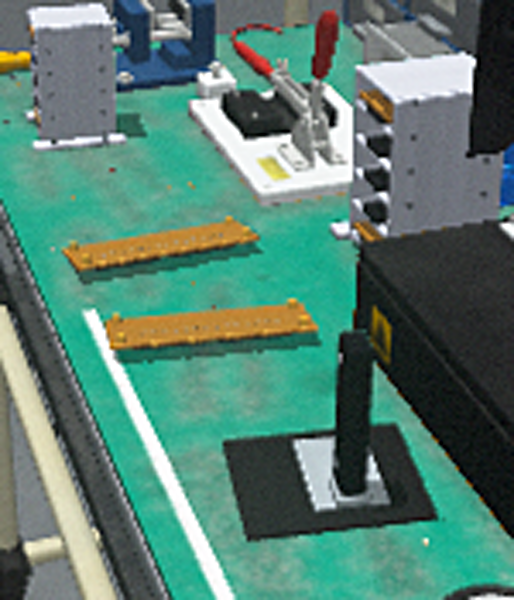

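Crop c1 shows the lifter blade pointing left: its tip edge runs (585,113) to (570,190), and the handle top is at (711,158). Both boards have their raised edge on the right (world -y). Crop c2 confirms that the big rack at (420,150), with five tiers, is the one meant, and the small rack at (75,75) is not. I'll measure the rack and lifter next.

Run:
```python
from h import *
t=dict(np.load("top0.npz")); s=dict(np.load("side0.npz"))
W=cloud(t); S=cloud(s)
def ray(c,u,v,z):
    d=c["cam_to_world"][:3,:3]@np.array([(u-c["mtx"][0,2])/c["mtx"][0,0],(v-c["mtx"][1,2])/c["mtx"][1,1],1]);o=c["cam_to_world"][:3,3]
    return o+d*(z-o[2])/d[2]
f=lambda u,v:(215+u/5.333-.4,185+v/5.333-.4)
print("blade corners",[ray(t,*f(u,v),6.5)[:2].round(1) for u,v in [(585,113),(570,190),(697,132),(687,212)]])
print("pad",[ray(t,*f(u,v),4)[:2].round(1) for u,v in [(568,70),(724,95),(698,287),(542,262)]])
print("side cam pad",)
hs=(W[...,2]>85)&(W[...,2]<130)&(abs(W[...,1]+360)<40)&(abs(W[...,0]-490)<60)
print("handle top",hs.sum(),np.nanmedian(W[hs],0),np.nanmin(W[hs],0),np.nanmax(W[hs],0))
hs=(S[...,2]>30)&(S[...,2]<130)&(abs(S[...,1]+360)<40)&(abs(S[...,0]-490)<60)
print("handle side",hs.sum(),np.nanmedian(S[hs],0),np.nanmin(S[hs],0),np.nanmax(S[hs],0))
for n,C in(("t",W),("s",S)):
    m=(abs(C[...,0]-650)<90)&(abs(C[...,1]+125)<60)&(C[...,2]>132)&(C[...,2]<155)
    P=C[m]; print(n,m.sum(),np.median(P,0),P.min(0),P.max(0),cv2.minAreaRect(P[:,:2].astype(np.float32)))
# right wall from side
m=(abs(S[...,0]-650)<80)&(S[...,1]>-190)&(S[...,1]<-130)&(S[...,2]>20)&(S[...,2]<130)
P=S[m]; print("wall",m.sum(),np.percentile(P,[1,10,50,90,99],axis=0).round(1).tolist())
```

```text
blade corners [array([ 519.3, -333. ]), array([ 476.2, -323.6]), array([ 508.4, -395.4]), array([ 463.7, -388.5])]
pad [array([ 543.8, -324.3]), array([ 529.4, -411.6]), array([ 422.2, -393.9]), array([ 436.4, -307.5])]
side cam pad
handle top 57 [ 486.98158314 -380.36541085  108.48446109] [ 478.58406774 -394.72805651   85.67125425] [ 495.36587754 -370.69066846  114.72880696]
handle side 414 [ 484.62459642 -392.6719725    76.95672508] [ 478.39641076 -396.76846835   30.09269102] [ 496.14036094 -372.95359107  113.26944975]
t 338 [ 627.17533988 -124.82085068  143.16245379] [ 609.49257294 -160.27099301  135.94152048] [644.37000474 -89.60349139 149.15037938] ((627.0565795898438, -124.91690063476562), (70.56642150878906, 34.71601486206055), 89.51435089111328)
s 531 [ 650.08570889 -141.47565803  145.31726324] [ 610.53268266 -179.0129863   132.12483052] [701.20361468 -87.27256318 153.15611243] ((655.1777954101562, -133.34429931640625), (90.23788452148438, 89.67931365966797), 88.15840148925781)
wall 1223 [[611.5, -177.4, 38.0], [614.7, -174.1, 47.9], [650.2, -161.2, 86.9], [690.8, -153.1, 122.8], [702.4, -131.5, 129.3]]
```

```bash
cat > plan.py <<'E'
import numpy as np, json, sys
from scipy.spatial.transform import Rotation as Ro
def load(): d=json.load(open("cmd.json")); return np.array(d["p"]),Ro.from_quat(d["q"])
def save(p,R): json.dump({"p":list(p),"q":list(R.as_quat())},open("cmd.json","w"))
def down(yaw,pitch=0): return Ro.from_euler("xyz",[np.pi,pitch,yaw])
def plan(targets,f,step=39.,turn=.147,sync=False):
    """targets: (p,R[,step]); prints rows by fives; saves the final commanded pose"""
    from cell import manip
    s=manip.read_state(); pm=s["eef_pos"]; Rm=Ro.from_euler("xyz",s["eef_rot"])
    try: p,R=load()
    except OSError: p,R=pm,Rm
    print("cmd-meas",(p-pm).round(1),(Rm.inv()*R).as_rotvec().round(4),"clock",s["clock"],"j6",s["joints"][5].round(2))
    if sync: p,R=pm,Rm
    rows=[]
    for t in targets:
        tp,tR=np.array(t[0],float),t[1]; st=t[2] if len(t)>2 else step
        for _ in range(80):
            d=tp-p; w=(R.inv()*tR).as_rotvec()
            n=max(1,np.linalg.norm(d)/st,np.linalg.norm(w)/turn)
            if np.linalg.norm(d)<.05 and np.linalg.norm(w)<.001: break
            n=np.ceil(n-1e-6)
            a=np.round(w/n/(np.pi/4),3); b=np.round(R.inv().apply(d/n)/40,3)
            rows.append([*a.tolist(),*b.tolist(),f])
            p=p+R.apply(b*40); R=R*Ro.from_rotvec(a*np.pi/4)
            if n==1: break
    for i in range(0,len(rows),5): print(json.dumps([[[x+0 for x in r] for r in rows[i:i+5]]]))
    save(p,R); print("end",p.round(1),R.as_euler("xyz").round(3))
E
python3 - <<'E'
from plan import *
save([183.312,518.544,404.646],Ro.from_euler("xyz",[-3.14045,0,2.8018]))
plan([([450,100,400],down(1.5)),([487.5,-382,400],down(-0.183)),([487.5,-382,264],down(-0.183))],-1)
E
```

```text
cmd-meas [0.  0.  0.5] [ 0.0001 -0.0001  0.    ] clock 0.1 j6 -0.07
[[[0.0, 0.0, 0.128, -0.752, -0.588, 0.01, -1], [0.0, 0.0, 0.127, -0.807, -0.51, 0.01, -1], [0.0, 0.0, 0.128, -0.854, -0.427, 0.01, -1], [0.0, 0.0, 0.127, -0.892, -0.339, 0.009, -1], [0.0, 0.0, 0.128, -0.921, -0.248, 0.01, -1]]]
[[[0.0, 0.0, 0.127, -0.942, -0.154, 0.009, -1], [0.0, 0.0, 0.128, -0.952, -0.06, 0.01, -1], [0.0, 0.0, 0.127, -0.954, 0.036, 0.009, -1], [0.0, 0.0, 0.128, -0.945, 0.131, 0.01, -1], [0.0, 0.0, 0.127, -0.928, 0.225, 0.009, -1]]]
[[[0.0, 0.0, 0.128, -0.9, 0.316, 0.01, -1], [0.0, 0.001, 0.127, -0.864, 0.405, 0.009, -1], [-0.001, 0.0, 0.128, -0.82, 0.489, 0.009, -1], [0.0, 0.0, 0.165, -0.919, 0.138, 0.0, -1], [0.0, 0.0, 0.165, -0.894, 0.256, 0.0, -1]]]
[[[0.0, 0.0, 0.165, -0.853, 0.369, 0.0, -1], [0.0, 0.0, 0.165, -0.799, 0.476, 0.0, -1], [0.0, 0.0, 0.165, -0.73, 0.575, 0.0, -1], [0.0, 0.0, 0.165, -0.65, 0.665, 0.001, -1], [0.0, 0.0, 0.165, -0.559, 0.743, 0.0, -1]]]
[[[0.0, 0.0, 0.165, -0.458, 0.809, 0.001, -1], [0.0, 0.0, 0.164, -0.349, 0.862, 0.0, -1], [0.0, 0.0, 0.165, -0.236, 0.899, 0.001, -1], [0.0, 0.0, 0.164, -0.118, 0.922, 0.0, -1], [0.0, 0.0, 0.165, 0.002, 0.93, 0.001, -1]]]
[[[0.0, 0.0, 0.164, 0.123, 0.922, 0.0, -1], [0.0, 0.0, 0.0, 0.0, 0.0, 0.85, -1], [0.0, 0.0, 0.0, -0.001, 0.0, 0.85, -1], [0.0, 0.0, 0.0, 0.0, 0.0, 0.85, -1], [0.0, -0.001, 0.0, -0.001, -0.001, 0.85, -1]]]
end [ 487.5 -382.   264. ] [ 3.141  0.    -0.183]
```

Request:
step_arm([
  [[0,0,0.128,-0.75,-0.59,0.01,-1],[0,0,0.127,-0.81,-0.51,0.01,-1],[0,0,0.128,-0.85,-0.43,0.01,-1],[0,0,0.127,-0.89,-0.34,0.01,-1],[0,0,0.128,-0.92,-0.25,0.01,-1]],
])

```text
clock: 0.6
eef_pos: [286.0, 356.0, 402.4]
eef_rot: [-3.141, 0.0, 2.297]
wrist_force: [0.3, 1.4, 0.3]
finger_gap: 94.3
finger_force: 0.0
```

Request:
step_arm([
  [[0,0,0.127,-0.94,-0.15,0.01,-1],[0,0,0.128,-0.95,-0.06,0.01,-1],[0,0,0.127,-0.95,0.04,0.01,-1],[0,0,0.128,-0.95,0.13,0.01,-1],[0,0,0.127,-0.93,0.23,0.01,-1]],
])

```text
clock: 1.1
eef_pos: [388.9, 195.2, 400.6]
eef_rot: [-3.141, 0.0, 1.796]
wrist_force: [0.8, -0.0, 0.9]
finger_gap: 94.0
finger_force: 0.0
```

Tracking is good. On to above the lifter.

Request:
step_arm([
  [[0,0,0.128,-0.9,0.32,0.01,-1],[0,0.001,0.127,-0.86,0.41,0.01,-1],[-0.001,0,0.128,-0.82,0.49,0.01,-1],[0,0,0.165,-0.92,0.14,0,-1],[0,0,0.165,-0.89,0.26,0,-1]],
])

```text
clock: 1.6
eef_pos: [456.5, 24.8, 399.0]
eef_rot: [-3.141, -0.001, 1.235]
wrist_force: [0.9, 0.1, 0.6]
finger_gap: 93.9
finger_force: 0.0
```

Request:
step_arm([
  [[0,0,0.165,-0.85,0.37,0,-1],[0,0,0.165,-0.8,0.48,0,-1],[0,0,0.165,-0.73,0.57,0,-1],[0,0,0.165,-0.65,0.67,0,-1],[0,0,0.165,-0.56,0.74,0,-1]],
])

```text
clock: 2.1
eef_pos: [470.7, -160.7, 399.1]
eef_rot: [-3.141, -0.001, 0.587]
wrist_force: [0.9, 0.3, 0.2]
finger_gap: 94.4
finger_force: 0.0
```

Request:
step_arm([
  [[0,0,0.165,-0.46,0.81,0,-1],[0,0,0.164,-0.35,0.86,0,-1],[0,0,0.165,-0.24,0.9,0,-1],[0,0,0.164,-0.12,0.92,0,-1],[0,0,0.165,0,0.93,0,-1]],
])

```text
clock: 2.6
eef_pos: [484.7, -346.1, 398.7]
eef_rot: [-3.14, -0.0, -0.059]
wrist_force: [1.1, 1.1, 0.6]
finger_gap: 94.1
finger_force: 0.0
```

Request:
step_arm([
  [[0,0,0.164,0.12,0.92,0,-1],[0,0,0,0,0,0,-1],[0,0,0,0,0,0,-1]],
])

```text
clock: 2.9
eef_pos: [487.5, -381.9, 398.2]
eef_rot: [-3.14, 0.001, -0.183]
wrist_force: [0.1, 0.7, 0.5]
finger_gap: 93.9
finger_force: 0.0
```

```bash
sed -i 's/apply(d\/n)\/40,3)/apply(d\/n)\/40,2)/' plan.py
python3 - <<'E'
from cell import manip, optics
import cv2,numpy as np
from plan import *
c=optics.camera("wrist"); np.savez("w0.npz",**c)
cv2.imwrite("pics/w0.png",c["frame"][:,:,::-1])
print(c["mtx"].tolist(),c["cam_to_world"].round(3).tolist())
plan([([487.5,-382,264],down(-0.183))],-1,sync=True)
E
```

```text
[[297.3186396354542, 0.0, 258.82738971920134], [0.0, 297.3186396354542, 191.83198448655722], [0.0, 0.0, 1.0]] [[-0.181, -0.948, -0.262, 563.031], [-0.983, 0.174, 0.05, -395.024], [-0.002, 0.267, -0.964, 378.131], [0.0, 0.0, 0.0, 1.0]]
cmd-meas [  -0.2   -0.9 -134.6] [-0.0018 -0.0002  0.0014] clock 2.95 j6 1.03
[[[0.0, 0.0, 0.001, 0.0, 0.01, 0.84, -1], [-0.001, 0.0, 0.0, 0.0, 0.01, 0.84, -1], [0.0, 0.0, 0.001, 0.0, 0.0, 0.84, -1], [-0.001, 0.0, 0.0, 0.0, 0.01, 0.85, -1]]]
end [ 487.5 -382.2  263.8] [ 3.142  0.    -0.183]
```

View pics/w0.png

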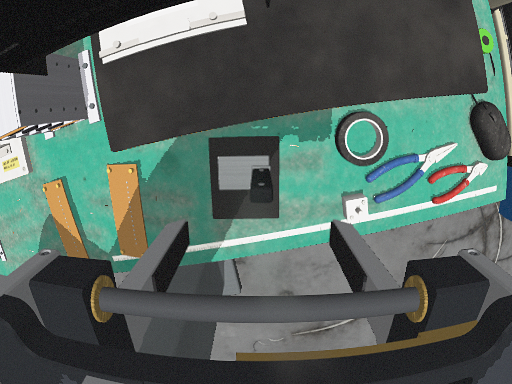

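Wrist view: the lifter handle top is at (262,173), with the blade to its left from (218,157) to (255,190). Both boards are at the left. I'll check the handle position by ray.

```bash
cat >> h.py <<'E'
def fray(c,u,v,z):
    """fisheye pixel -> world point on the plane of height z"""
    K=c["mtx"]; a=np.array([u-K[0,2],v-K[1,2]])/K[0,0]; th=np.linalg.norm(a)
    d=np.r_[np.sin(th)*a/(th+1e-12),np.cos(th)]; d=c["cam_to_world"][:3,:3]@d; o=c["cam_to_world"][:3,3]
    return o+d*(z-o[2])/d[2]
E
python3 - <<'E'
from h import *
c=dict(np.load("w0.npz"))
a=cv2.resize(c["frame"][130:225,200:295,::-1],(600,600),interpolation=cv2.INTER_CUBIC); cv2.imwrite("pics/w0c.png",a)
print(c["range_z"][160:200:4,250:275:3].round(0))
E
```

```text
[[374. 376. 375. 375. 375. 373. 376. 377. 376.]
 [375. 377. 375. 376. 377. 375. 375. 380. 378.]
 [377. 368. 364. 365. 364. 363. 366. 380. 381.]
 [380. 343. 341. 340. 341. 340. 342. 382. 382.]
 [381. 321. 320. 321. 321. 321. 320. 384. 383.]
 [381. 302. 302. 302. 301. 302. 301. 384. 384.]
 [294. 286. 287. 286. 286. 285. 286. 289. 385.]
 [280. 277. 277. 278. 278. 277. 277. 278. 387.]
 [279. 276. 278. 279. 278. 279. 278. 278. 388.]
 [280. 279. 279. 280. 280. 278. 278. 279. 391.]]
```

View pics/w0c.png

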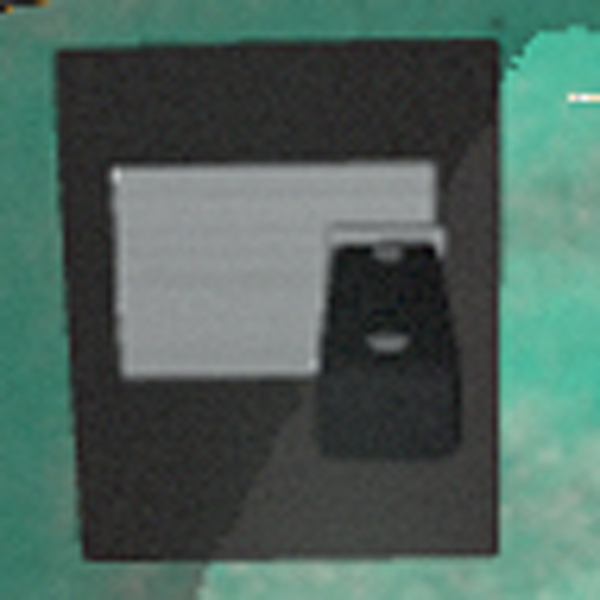

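The crop shows the handle's top face centred at (389,415), and blade corners at (112,170), (437,163), (122,378) and pad corners at (57,50), (498,40), (497,553), (85,558).

Run:
```python
from h import *
c=dict(np.load("w0.npz"))
f=lambda u,v,z:fray(c,200+u/6.316-.4,130+v/6.316-.4,z).round(1)[:2]
print("handle",f(389,415,111),"blade",f(112,170,6.5),f(437,163,6.5),f(122,378,6.5),"pad",[f(*q,4) for q in[(57,50),(498,40),(497,553),(85,558)]])
```

```text
handle [ 486.7 -382.8] blade [ 517.3 -332.4] [ 506.6 -396.8] [ 474.6 -325.3] pad [array([ 543.1, -326. ]), array([ 528.6, -413.1]), array([ 421.9, -395. ]), array([ 436.5, -308.1])]
```

Request:
step_arm([
  [[0,0,0.001,0,0.01,0.84,-1],[-0.001,0,0,0,0.01,0.84,-1],[0,0,0,0,0,0.84,-1],[0,0,-0.01,0,0.01,0.85,-1],[0,0,0,0,0,0,-1]],
])

```text
clock: 3.45
eef_pos: [487.1, -381.0, 260.3]
eef_rot: [-3.138, 0.006, -0.173]
wrist_force: [-1.3, -0.1, -0.3]
finger_gap: 94.0
finger_force: 0.0
```

Request:
step_arm([
  [[0,0,0,0,0,0,1],[0,0,0,0,0,0,1],[0,0,0,0,0,0,1],[0,0,0,0,0,0,1],[0,0,0,0,0,0,1]],
], newtons=40)

```text
clock: 3.95
eef_pos: [487.6, -382.7, 264.9]
eef_rot: [3.141, -0.001, -0.176]
wrist_force: [0.2, -0.5, 0.1]
finger_gap: 57.6
finger_force: 0.0
```

Request:
step_arm([
  [[0,0,0,0,0,0,1],[0,0,0,0,0,0,1],[0,0,0,0,0,0,1]],
])

```text
clock: 4.25
eef_pos: [487.5, -382.7, 264.3]
eef_rot: [-3.141, -0.001, -0.176]
wrist_force: [0.8, -1.0, 0.1]
finger_gap: 33.1
finger_force: 0.0
```

Request:
step_arm([
  [[0,0,0,0,0,0,1],[0,0,0,0,0,0,1],[0,0,0,0,0,0,1]],
])

```text
clock: 4.55
eef_pos: [487.5, -382.7, 264.2]
eef_rot: [-3.141, -0.0, -0.176]
wrist_force: [-0.9, 0.4, -0.8]
finger_gap: 21.8
finger_force: 40.0
```

Run:
```python
from plan import *
# TCP z = blade underside + 260.3
Z=260.3; D=down(0)
plan([([487.5,-382.5,Z+44],down(-.176),15),([487.5,-382.5,Z+80],down(-.176)),([460,-152.5,Z+80],D),([460,-152.5,Z+30],D,25)],1,sync=True)
```

```text
cmd-meas [-0.   0.5 -0.4] [-0.0002 -0.0007  0.0073] clock 4.55 j6 1.02
[[[0.0, 0.0, 0.0, 0.0, 0.0, -0.33, 1], [0.0, 0.0, 0.0, 0.0, 0.0, -0.34, 1], [0.0, -0.001, 0.0, 0.0, 0.0, -0.33, 1], [0.0, 0.0, 0.0, 0.0, 0.0, -0.9, 1], [0.0, 0.0, -0.037, -0.28, -0.92, 0.0, 1]]]
[[[0.0, 0.0, -0.037, -0.25, -0.93, 0.0, 1], [0.0, 0.0, -0.037, -0.23, -0.94, 0.0, 1], [0.0, 0.0, -0.038, -0.2, -0.95, 0.0, 1], [0.0, 0.0, -0.037, -0.17, -0.95, 0.0, 1], [0.0, 0.0, -0.038, -0.14, -0.96, 0.0, 1]]]
[[[0.0, 0.0, 0.0, 0.0, 0.0, 0.62, 1], [0.0, 0.0, 0.0, 0.0, 0.0, 0.31, 1], [0.0, 0.0, 0.0, 0.0, 0.0, 0.32, 1]]]
end [ 460.1 -152.4  290.3] [-3.141  0.     0.   ]
```

Request:
step_arm([
  [[0,0,0,0,0,-0.33,1],[0,0,0,0,0,-0.34,1],[0,-0.001,0,0,0,-0.33,1],[0,0,0,0,0,-0.9,1],[0,0,-0.037,-0.28,-0.92,0,1]],
])

```text
clock: 5.05
eef_pos: [483.0, -346.6, 345.9]
eef_rot: [3.137, -0.007, -0.149]
wrist_force: [1.6, 0.8, -1.2]
finger_gap: 21.6
finger_force: 40.0
```

Request:
step_arm([
  [[0,0,-0.037,-0.25,-0.93,0,1],[0,0,-0.037,-0.23,-0.94,0,1],[0,0,-0.038,-0.2,-0.95,0,1],[0,0,-0.037,-0.17,-0.95,0,1],[0,0,-0.038,-0.14,-0.96,0,1]],
])

```text
clock: 5.55
eef_pos: [459.6, -150.9, 341.6]
eef_rot: [3.141, -0.001, 0.001]
wrist_force: [0.6, -0.6, -0.6]
finger_gap: 21.9
finger_force: 40.0
```

Request:
step_arm([
  [[0,0,0,0,0,0.62,1],[0,0,0,0,0,0.31,1],[0,0,0,0,0,0.32,1],[0,0,0,0,0,0,1],[0,0,0,0,0,0,1]],
])

```text
clock: 6.05
eef_pos: [460.2, -152.9, 290.6]
eef_rot: [-3.141, 0.0, -0.001]
wrist_force: [-0.9, 0.7, -0.1]
finger_gap: 21.7
finger_force: 40.0
```

```bash
cat > see.py <<'E'
from h import *
from cell import optics
def save(name,tag):
    c=optics.camera(name); np.savez(f"{tag}.npz",**c); return c
def boards(c,dark=None):
    """orange regions of a top view: position, size, slope"""
    W=cloud(c); hsv=cv2.cvtColor(c["frame"],cv2.COLOR_RGB2HSV)
    m=((hsv[...,0]>8)&(hsv[...,0]<24)&(hsv[...,1]>120)).astype(np.uint8); m[:165]=0;m[262:]=0
    n,l,st,ce=cv2.connectedComponentsWithStats(m)
    for i in range(1,n):
        if st[i,4]<60: continue
        P=W[l==i]; P=P[~np.isnan(P).any(1)]; r=cv2.minAreaRect(P[:,:2].astype(np.float32))
        A=np.c_[P[:,:2]-P[:,:2].mean(0),np.ones(len(P))]; co=np.linalg.lstsq(A,P[:,2],rcond=None)[0]
        print("board",st[i].tolist(),np.round(r[0],1),np.round(r[1],1),round(r[2],1),"slope/z",co.round(2))
E
python3 - <<'E'
from see import *
t=save("top","t1"); s=save("side","s1"); w=save("wrist","w1"); boards(t)
a=cv2.resize(t["frame"][185:260,215:325,::-1],(560,382),interpolation=cv2.INTER_CUBIC)
b=cv2.resize(s["frame"][165:300,170:300,::-1],(578,600),interpolation=cv2.INTER_CUBIC)[:382+0]
b=cv2.resize(s["frame"][190:280,170:300,::-1],(560,388),interpolation=cv2.INTER_CUBIC)
cv2.imwrite("pics/t1.png",np.vstack([a[:300],b[:300]]))
from plan import *
plan([],1)
E
```

```text
board [227, 201, 12, 37, 139] [481.2 -57.6] [ 33.8 107.7] 88.7 slope/z [ 0.01 -0.24  5.13]
board [271, 200, 17, 8, 62] [ 526.4 -196.3] [48. 17.] 80.4 slope/z [-0.12 -0.21  8.3 ]
cmd-meas [-0.2  0.3 -0.7] [ 0.0004 -0.001  -0.0005] clock 6.2 j6 1.18
end [ 460.1 -152.4  290.3] [-3.141  0.     0.   ]
```

View pics/t1.png

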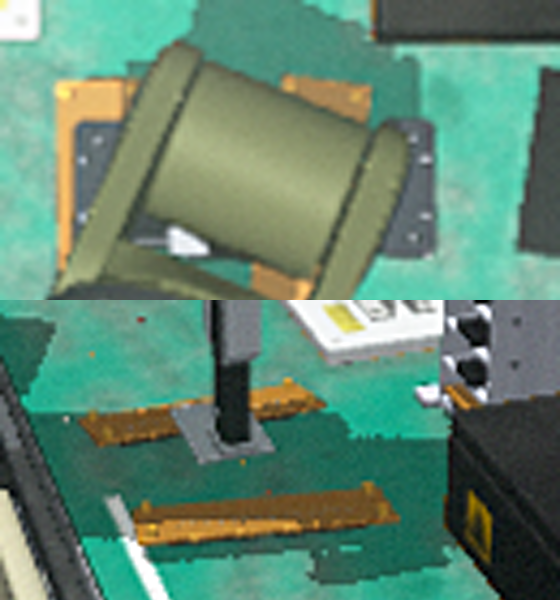

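The side view shows the blade hovering level between the boards, its tip just short of board A's raised edge. I'll cross-check that edge with the side cloud.

Run:
```python
from h import *
from plan import *
s=dict(np.load("side0.npz")); S=cloud(s)
hsv=cv2.cvtColor(s["frame"],cv2.COLOR_RGB2HSV)
m=((hsv[...,0]>8)&(hsv[...,0]<24)&(hsv[...,1]>120)).astype(np.uint8); m[:205]=0; m[255:]=0
n,l,st,ce=cv2.connectedComponentsWithStats(m)
for i in range(1,n):
    if st[i,4]<100: continue
    P=S[l==i]; P=P[(P[:,0]>430)&(P[:,0]<500)]; print(st[i],np.percentile(P[:,1],[1,5,50,95,99]).round(1),np.percentile(P[:,2],[1,50,99]).round(1))
s=dict(np.load("s1.npz")); S=cloud(s)
m=(abs(S[...,0]-460)<25)&(S[...,1]>-175)&(S[...,1]<-85)&(S[...,2]>22)&(S[...,2]<40)
P=S[m]; print("blade",m.sum(),P.min(0),P.max(0),np.median(P,0))
Z=260.3; D=down(0)
plan([([460,-152.5,Z+6],D,12.5),([460,-145,Z+3],D,4),([460,-138,Z+2],D,4)],1)
```

```text
[188 208  57  16 366] [-95.2 -93.4 -73.1 -44.9 -43.3] [ 4.8 12.2 17.5]
[201 232  62  15 514] [-217.9 -214.  -193.3 -165.  -160.3] [ 4.5 11.9 17.2]
blade 158 [ 439.68220657 -165.92595108   31.03917836] [483.582867   -97.46791913  39.91741782] [ 452.24323279 -137.87811347   34.99388078]
cmd-meas [-0.2  0.3 -0.7] [ 0.0004 -0.001  -0.0005] clock 6.2 j6 1.18
[[[0.0, 0.0, 0.0, 0.0, 0.0, 0.3, 1], [0.0, 0.0, 0.0, 0.0, 0.0, 0.3, 1], [0.0, 0.0, 0.0, 0.0, -0.09, 0.04, 1], [0.0, 0.0, 0.0, 0.0, -0.09, 0.03, 1], [0.0, 0.0, 0.0, 0.0, -0.09, 0.01, 1]]]
[[[0.0, 0.0, 0.0, 0.0, -0.09, 0.02, 1]]]
end [ 460.1 -138.   262.3] [-3.141  0.     0.   ]
```

Request:
step_arm([
  [[0,0,0,0,0,0.3,1],[0,0,0,0,0,0.3,1],[0,0,0,0,0,0,1],[0,0,0,0,0,0,1]],
])

```text
clock: 6.6
eef_pos: [460.0, -152.3, 265.8]
eef_rot: [-3.141, 0.001, 0.0]
wrist_force: [-0.4, 0.1, -0.7]
finger_gap: 22.0
finger_force: 40.0
```

Request:
step_arm([
  [[0,0,0,0,-0.09,0.04,1],[0,0,0,0,-0.09,0.03,1],[0,0,0,0,-0.09,0.01,1],[0,0,0,0,-0.09,0.02,1],[0,0,0,0,0,0,1]],
])

```text
clock: 7.1
eef_pos: [460.1, -137.5, 262.3]
eef_rot: [-3.141, 0.0, 0.001]
wrist_force: [-0.7, -0.8, -1.4]
finger_gap: 22.0
finger_force: 40.0
```

Run:
```python
from plan import *
Z=260.3;D=down(0);py=-41.;r=43.
T=[]
for th in np.radians([15,28,41,54,66,78,88]):
    T.append(([460,py-r*np.cos(th)-55,Z-2.5+r*np.sin(th)],D,12))
T+=[([460,py-50,Z+41],D,6),([460,py-40,Z+41],D,6),([460,py-30,Z+41],D,6)]
plan(T,1)
```

```text
cmd-meas [-0.  -0.5 -0. ] [-0.     -0.      0.0005] clock 7.1 j6 1.2
[[[0.0, 0.0, 0.0, 0.0, -0.01, -0.17, 1], [0.0, 0.0, 0.0, 0.0, -0.09, -0.22, 1], [0.0, 0.0, 0.0, 0.0, -0.14, -0.2, 1], [0.0, 0.0, 0.0, 0.0, -0.18, -0.17, 1], [0.0, 0.0, 0.0, 0.0, -0.19, -0.11, 1]]]
[[[0.0, 0.0, 0.0, 0.0, -0.22, -0.07, 1], [0.0, 0.0, 0.0, 0.0, -0.18, -0.02, 1], [0.0, 0.0, 0.0, 0.0, -0.08, -0.01, 1], [0.0, 0.0, 0.0, 0.0, -0.08, -0.01, 1], [0.0, 0.0, 0.0, 0.0, -0.13, 0.0, 1]]]
[[[0.0, 0.0, 0.0, 0.0, -0.12, 0.0, 1], [0.0, 0.0, 0.0, 0.0, -0.13, 0.0, 1], [0.0, 0.0, 0.0, 0.0, -0.12, 0.0, 1]]]
end [460.  -71.2 301.5] [-3.141  0.     0.   ]
```

Request:
step_arm([
  [[0,0,0,0,-0.01,-0.17,1],[0,0,0,0,-0.09,-0.22,1],[0,0,0,0,-0.14,-0.2,1],[0,0,0,0,-0.18,-0.17,1],[0,0,0,0,0,0,1]],
])

```text
clock: 7.6
eef_pos: [460.2, -120.3, 293.9]
eef_rot: [3.141, -0.002, 0.001]
wrist_force: [0.1, 0.2, -1.1]
finger_gap: 21.8
finger_force: 40.0
```

Run:
```python
from see import *
s=save("side","s2")
cv2.imwrite("pics/s2.png",cv2.resize(s["frame"][180:265,170:300,::-1],(780,510),interpolation=cv2.INTER_CUBIC))
```

```text
(no output)
```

View pics/s2.png

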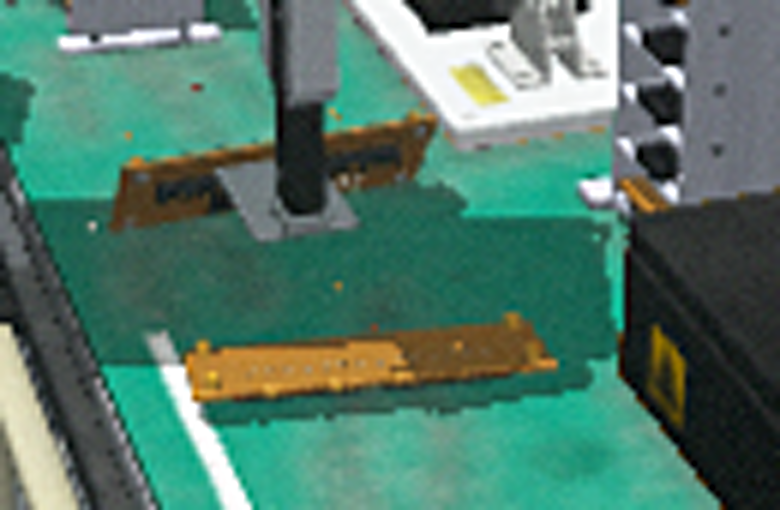

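Board A is up at about 50° on the blade, with its connector face showing at (360,155). Continuing the arc.

Request:
step_arm([
  [[0,0,0,0,-0.19,-0.11,1],[0,0,0,0,-0.22,-0.07,1],[0,0,0,0,-0.18,-0.02,1],[0,0,0,0,-0.08,-0.01,1],[0,0,0,0,-0.08,-0.01,1]],
])

```text
clock: 8.15
eef_pos: [460.1, -90.7, 301.5]
eef_rot: [-3.141, 0.0, 0.001]
wrist_force: [0.0, 0.1, -1.0]
finger_gap: 21.6
finger_force: 40.0
```

Request:
step_arm([
  [[0,0,0,0,-0.13,0,1],[0,0,0,0,-0.12,0,1],[0,0,0,0,-0.13,0,1],[0,0,0,0,-0.12,0,1],[0,0,0,0,0,0,1]],
])

```text
clock: 8.65
eef_pos: [460.1, -70.6, 301.5]
eef_rot: [-3.141, 0.0, 0.001]
wrist_force: [-0.1, -0.8, -1.4]
finger_gap: 21.5
finger_force: 40.0
```

Run:
```python
from see import *
s=save("side","s3")
cv2.imwrite("pics/s3.png",cv2.resize(s["frame"][180:265,170:300,::-1],(780,510),interpolation=cv2.INTER_CUBIC))
boards(save("top","t3"))
```

```text
board [264, 200, 24, 48, 692] [ 467.8 -186.3] [ 49.8 137.6] 80.9 slope/z [-0.03 -0.21  8.04]
```

View pics/s3.png

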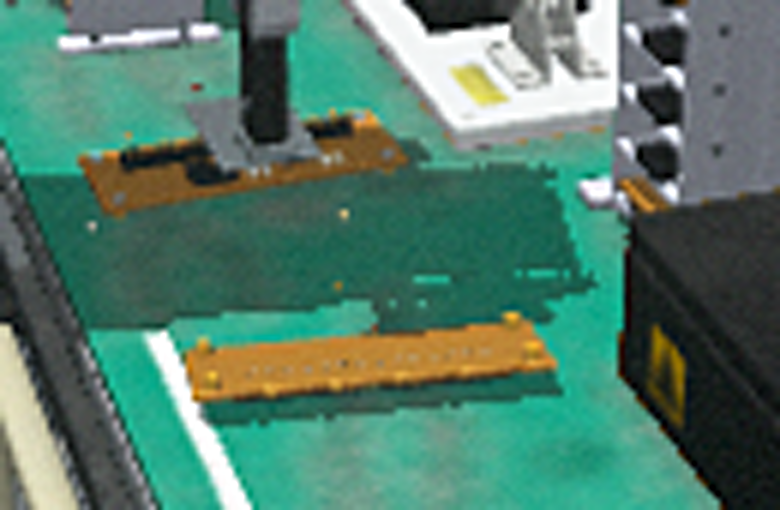

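A lies face up now (connectors visible at (160,157)), and B is undisturbed at (467.8,-186.2), tilted -9°. Next is B.

Run:
```python
from plan import *
Z=260.3;D0=down(0);D=down(-.159);C=np.array([467.8,-186.2]);n=np.array([np.sin(.159),np.cos(.159)])
P=lambda s,z:[*(C+n*s),Z+z]
T=[([460,-71.2,Z+75],D0),(P(-93,75),D),(P(-93,40),D),(P(-93,5),D,14)]
plan(T,1)
print("--")
T=[(P(-85,3.5),D,5),(P(-73,2),D,4)]
for th in np.radians([15,28,41,54,66,78,88]): T.append((P(25-43*np.cos(th)-55,-2.5+43*np.sin(th)),D,12))
T+=[(P(-20,41),D,5.1),(P(-10,41),D,5.1)]
plan(T,1)
```

```text
cmd-meas [-0.  -0.1 -0. ] [ 0.     -0.0001  0.0003] clock 8.75 j6 1.34
[[[0.0, 0.0, 0.0, 0.0, 0.0, -0.85, 1], [0.0, 0.0, 0.034, -0.03, 0.86, 0.0, 1], [0.0, 0.0, 0.034, -0.01, 0.86, 0.0, 1], [0.0, 0.0, 0.034, 0.02, 0.86, 0.0, 1], [0.0, 0.0, 0.034, 0.04, 0.86, 0.0, 1]]]
[[[0.0, 0.0, 0.033, 0.06, 0.86, 0.0, 1], [0.0, 0.0, 0.034, 0.09, 0.87, 0.0, 1], [0.0, 0.0, 0.0, 0.0, 0.0, 0.88, 1], [0.0, 0.0, 0.0, 0.0, 0.0, 0.29, 1], [0.0, 0.0, 0.0, 0.0, 0.0, 0.29, 1]]]
[[[0.0, 0.0, 0.0, 0.0, 0.0, 0.29, 1]]]
end [ 453.1 -278.2  265.4] [-3.141  0.    -0.159]
--
cmd-meas [  -7.  -207.1  -36.1] [ 0.000e+00 -1.000e-04  1.597e-01] clock 8.75 j6 1.34
[[[0.0, 0.0, 0.0, 0.0, -0.1, 0.02, 1], [0.0, 0.0, 0.0, 0.0, -0.1, 0.02, 1], [0.0, 0.0, 0.0, 0.0, -0.08, 0.01, 1], [0.0, 0.0, 0.0, 0.0, -0.07, 0.01, 1], [0.0, 0.0, 0.0, 0.0, -0.08, 0.01, 1]]]
[[[0.0, 0.0, 0.0, 0.0, -0.07, 0.01, 1], [0.0, 0.0, 0.0, 0.0, -0.04, -0.17, 1], [0.0, 0.0, 0.0, 0.0, -0.09, -0.22, 1], [0.0, 0.0, 0.0, 0.0, -0.14, -0.2, 1], [0.0, 0.0, 0.0, 0.0, -0.18, -0.17, 1]]]
[[[0.0, 0.0, 0.0, 0.0, -0.19, -0.11, 1], [0.0, 0.0, 0.0, 0.0, -0.22, -0.07, 1], [0.0, 0.0, 0.0, 0.0, -0.18, -0.02, 1], [0.0, 0.0, 0.0, 0.0, -0.1, -0.01, 1], [0.0, 0.0, 0.0, 0.0, -0.09, 0.0, 1]]]
[[[0.0, 0.0, 0.0, 0.0, -0.1, -0.01, 1], [0.0, 0.0, 0.0, 0.0, -0.12, 0.0, 1], [0.0, 0.0, 0.0, 0.0, -0.06, 0.0, 1], [0.0, 0.0, 0.0, 0.0, -0.07, 0.0, 1]]]
end [ 466.3 -196.   301.5] [-3.141  0.    -0.159]
```

Request:
step_arm([
  [[0,0,0,0,0,-0.85,1],[0,0,0.034,-0.03,0.86,0,1],[0,0,0.034,-0.01,0.86,0,1],[0,0,0.034,0.02,0.86,0,1],[0,0,0.034,0.04,0.86,0,1]],
])

```text
clock: 9.25
eef_pos: [455.1, -210.2, 335.6]
eef_rot: [-3.142, -0.0, -0.108]
wrist_force: [0.6, 0.3, -1.0]
finger_gap: 22.3
finger_force: 40.0
```

Request:
step_arm([
  [[0,0,0.033,0.06,0.86,0,1],[0,0,0.034,0.09,0.87,0,1],[0,0,0,0,0,0.88,1],[0,0,0,0,0,0.29,1],[0,0,0,0,0,0.29,1]],
])

```text
clock: 9.75
eef_pos: [453.0, -278.0, 276.3]
eef_rot: [-3.141, 0.001, -0.159]
wrist_force: [-0.1, 0.6, -0.5]
finger_gap: 21.9
finger_force: 40.0
```

Request:
step_arm([
  [[0,0,0,0,0,0.29,1],[0,0,0,0,0,0,1],[0,0,0,0,0,0,1]],
])

```text
clock: 10.05
eef_pos: [453.4, -277.9, 266.0]
eef_rot: [3.141, -0.0, -0.159]
wrist_force: [-0.0, 0.3, -0.3]
finger_gap: 21.8
finger_force: 40.0
```

Run:
```python
from see import *
boards(save("top","t4"))
a=dict(np.load("s3.npz"))["frame"].astype(int); s=save("side","s4"); d=abs(s["frame"].astype(int)-a).sum(2)[230:250,200:250]; print("change at B",(d>90).mean())
from cell import manip; print(manip.read_state()["eef_pos"])
# per-board edges from side
S=cloud(s); hsv=cv2.cvtColor(s["frame"],cv2.COLOR_RGB2HSV)
m=((hsv[...,0]>8)&(hsv[...,0]<24)&(hsv[...,1]>120)&(S[...,2]>0)&(S[...,2]<25)&(S[...,1]<-120)&(S[...,1]>-260)&(abs(S[...,0]-460)<80))
P=S[m]; print(m.sum(),cv2.minAreaRect(P[:,:2].astype(np.float32)))
```

```text
board [264, 200, 24, 46, 500] [ 468. -184.] [ 49.8 138.3] 79.1 slope/z [-0.04 -0.23  5.96]
change at B 0.676
[ 453.3223117  -278.06395153  266.32005726]
411 ((467.8424072265625, -188.7200469970703), (53.0465087890625, 138.3761749267578), 80.80580139160156)
```

Request:
step_arm([
  [[0,0,0,0,-0.1,0.02,1],[0,0,0,0,-0.1,0.02,1],[0,0,0,0,-0.08,0.01,1],[0,0,0,0,-0.07,0.01,1],[0,0,0,0,-0.08,0.01,1]],
])

```text
clock: 10.65
eef_pos: [455.9, -260.9, 262.7]
eef_rot: [-3.141, 0.0, -0.159]
wrist_force: [0.7, 0.3, -0.8]
finger_gap: 22.0
finger_force: 40.0
```

Request:
step_arm([
  [[0,0,0,0,-0.07,0.01,1],[0,0,0,0,-0.04,-0.17,1],[0,0,0,0,-0.09,-0.22,1],[0,0,0,0,-0.14,-0.2,1],[0,0,0,0,-0.18,-0.17,1]],
])

```text
clock: 11.15
eef_pos: [459.2, -240.3, 293.9]
eef_rot: [3.141, -0.001, -0.159]
wrist_force: [-0.1, -0.0, -1.0]
finger_gap: 22.0
finger_force: 40.0
```

Request:
step_arm([
  [[0,0,0,0,-0.19,-0.11,1],[0,0,0,0,-0.22,-0.07,1],[0,0,0,0,-0.18,-0.02,1],[0,0,0,0,-0.1,-0.01,1],[0,0,0,0,-0.09,0,1]],
])

```text
clock: 11.65
eef_pos: [464.1, -209.4, 300.9]
eef_rot: [-3.141, 0.001, -0.159]
wrist_force: [0.3, -0.5, -2.3]
finger_gap: 22.0
finger_force: 40.0
```

Request:
step_arm([
  [[0,0,0,0,-0.1,-0.01,1],[0,0,0,0,-0.12,0,1],[0,0,0,0,-0.06,0,1],[0,0,0,0,-0.07,0,1],[0,0,0,0,0,0,1]],
])

```text
clock: 12.15
eef_pos: [466.3, -195.8, 301.5]
eef_rot: [-3.141, 0.0, -0.159]
wrist_force: [-1.1, -0.1, -1.9]
finger_gap: 21.7
finger_force: 40.0
```

Run:
```python
from see import *
s=save("side","s5")
cv2.imwrite("pics/s5.png",cv2.resize(s["frame"][180:265,170:300,::-1],(780,510),interpolation=cv2.INTER_CUBIC))
boards(save("top","t5"))
from plan import *
Z=260.3;H=np.array([482.7-.17*24.,-360-.985*24.])  # handle so that the blade sits centred on the pad
H=[486.7,-380.]; D=down(-.17)
C,n=load()[0],0
plan([([*load()[0][:2],Z+85],down(-.159)),([*H,Z+85],D),([*H,Z+20],D),([*H,Z+7],D,13),([*H,Z+4],D,1.6)],1)
```

```text
board [207, 202, 18, 46, 194] [464.5  -6.8] [133.8  51. ] 2.0 slope/z [-0.   -0.01  6.73]
cmd-meas [-0.   0.  -0.1] [ 0.0001 -0.0002 -0.    ] clock 12.25 j6 1.26
[[[0.0, 0.0, 0.0, 0.0, 0.0, -0.55, 1], [0.0, 0.0, 0.0, 0.0, 0.0, -0.55, 1], [0.0, 0.0, 0.003, 0.25, 0.89, 0.0, 1], [0.0, 0.0, 0.003, 0.25, 0.89, 0.0, 1], [0.0, 0.0, 0.003, 0.25, 0.89, 0.0, 1]]]
[[[0.0, 0.0, 0.002, 0.25, 0.89, 0.0, 1], [0.0, 0.0, 0.003, 0.25, 0.89, 0.0, 1], [0.0, 0.0, 0.0, 0.0, 0.0, 0.81, 1], [0.0, 0.0, 0.0, 0.0, 0.0, 0.82, 1], [0.0, 0.0, 0.0, 0.0, 0.0, 0.32, 1]]]
[[[0.0, 0.0, 0.0, 0.0, 0.0, 0.04, 1], [0.0, 0.0, 0.0, 0.0, 0.0, 0.04, 1]]]
end [ 486.6 -379.8  264.2] [-3.141  0.    -0.17 ]
```

View pics/s5.png

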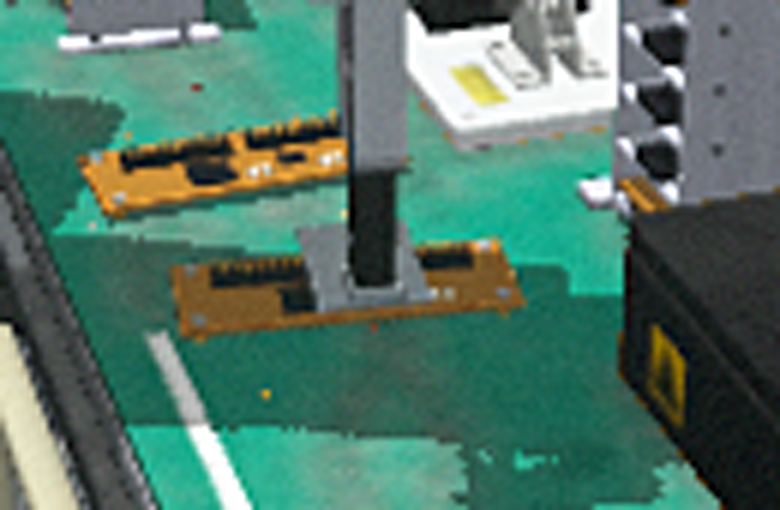

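Both boards lie face up. I'm returning the lifter to its pad.

Request:
step_arm([
  [[0,0,0,0,0,-0.55,1],[0,0,0,0,0,-0.55,1],[0,0,0.003,0.25,0.89,0,1],[0,0,0.003,0.25,0.89,0,1],[0,0,0.003,0.25,0.89,0,1]],
])

```text
clock: 12.75
eef_pos: [478.7, -307.6, 345.8]
eef_rot: [3.141, -0.0, -0.166]
wrist_force: [0.1, -0.1, -0.9]
finger_gap: 21.9
finger_force: 40.0
```

Request:
step_arm([
  [[0,0,0.002,0.25,0.89,0,1],[0,0,0.003,0.25,0.89,0,1],[0,0,0,0,0,0.81,1],[0,0,0,0,0,0.41,1],[0,0,0,0,0,0.41,1]],
])

```text
clock: 13.25
eef_pos: [486.3, -380.2, 278.9]
eef_rot: [-3.141, 0.001, -0.171]
wrist_force: [-0.2, -0.9, -1.6]
finger_gap: 22.1
finger_force: 40.0
```

Request:
step_arm([
  [[0,0,0,0,0,0.2,1],[0,0,0,0,0,0.12,1],[0,0,0,0,0,0,1],[0,0,0,0,0,0.04,1],[0,0,0,0,0,0.04,1]],
])

```text
clock: 13.75
eef_pos: [486.7, -379.8, 265.0]
eef_rot: [3.141, -0.001, -0.17]
wrist_force: [-0.8, 0.3, -0.4]
finger_gap: 21.8
finger_force: 40.0
```

Request:
step_arm([
  [[0,0,0,0,0,0,1],[0,0,0,0,0,0,-1],[0,0,0,0,0,0,-1],[0,0,0,0,0,0,-1],[0,0,0,0,0,0,-1]],
])

```text
clock: 14.25
eef_pos: [486.6, -379.8, 264.4]
eef_rot: [3.142, 0.0, -0.17]
wrist_force: [0.2, 0.3, -0.1]
finger_gap: 50.6
finger_force: 0.0
```

Request:
step_arm([
  [[0,0,0,0,0,0,-1],[0,0,0,0,0,0,-1],[0,0,0,0,0,0,-1],[0,0,0,0,0,0,-1],[0,0,0,0,0,0,-1]],
])

```text
clock: 14.75
eef_pos: [486.6, -379.8, 264.2]
eef_rot: [-3.141, 0.0, -0.17]
wrist_force: [-1.3, 0.3, -1.3]
finger_gap: 90.1
finger_force: 0.0
```

Run:
```python
from plan import *
from cell import manip
p=manip.read_state(); print(p["eef_pos"],p["wrist_force"])
plan([([486.7,-380,380],down(-.17)),([400,-260,400],down(-.05))],-1,sync=True)
```

```text
[ 486.58894706 -379.78114644  264.23914935] [-1.32134463  0.30100967 -1.27151237]
cmd-meas [-0. -0. -0.] [ 0.     -0.0001 -0.    ] clock 14.75 j6 1.02
[[[0.0, 0.0, 0.0, 0.0, 0.0, -0.96, -1], [0.0, 0.0, 0.0, 0.0, 0.0, -0.97, -1], [0.0, 0.0, 0.0, 0.0, 0.0, -0.96, -1], [0.0, 0.0, -0.038, -0.66, -0.65, -0.13, -1], [0.0, 0.0, -0.038, -0.64, -0.66, -0.12, -1]]]
[[[0.0, 0.0, -0.039, -0.62, -0.69, -0.13, -1], [0.0, 0.0, -0.038, -0.6, -0.7, -0.12, -1]]]
end [ 400.1 -260.   399.9] [-3.141  0.    -0.05 ]
```

Request:
step_arm([
  [[0,0,0,0,0,-0.96,-1],[0,0,0,0,0,-0.97,-1],[0,0,0,0,0,-0.96,-1],[0,0,-0.038,-0.66,-0.65,-0.13,-1],[0,0,-0.038,-0.64,-0.66,-0.12,-1]],
])

```text
clock: 15.25
eef_pos: [442.7, -319.3, 390.7]
eef_rot: [3.141, -0.001, -0.11]
wrist_force: [0.2, 0.6, -1.1]
finger_gap: 94.2
finger_force: 0.0
```

Request:
step_arm([
  [[0,0,-0.039,-0.62,-0.69,-0.13,-1],[0,0,-0.038,-0.6,-0.7,-0.12,-1],[0,0,0,0,0,0,-1]],
])

```text
clock: 15.55
eef_pos: [398.5, -257.7, 401.0]
eef_rot: [3.141, -0.001, -0.048]
wrist_force: [0.4, -0.2, -0.3]
finger_gap: 94.1
finger_force: 0.0
```

Run:
```python
from see import *
t=save("top","t6"); s=save("side","s6"); w=save("wrist","w6")
a=cv2.resize(t["frame"][150:262,195:370,::-1],(700,448),interpolation=cv2.INTER_CUBIC)
cv2.imwrite("pics/t6.png",a); boards(t)
W=cloud(t)
for C,nm in((W,"t"),(cloud(s),"s")):
    m=(abs(C[...,0]-487)<45)&(abs(C[...,1]+380)<45)&(C[...,2]>95)&(C[...,2]<125)
    print(nm,"handle",m.sum(),np.median(C[m],0).round(1) if m.any() else "")
# rack front edge line/ yaw from top camera: leading edge per column
m=(abs(W[...,0]-625)<35)&(abs(W[...,1]+125)<50)&(W[...,2]>135)&(W[...,2]<155)
P=W[m]; r=cv2.minAreaRect(P[:,:2].astype(np.float32)); print("rack",r,P[:,1].min(),P[:,1].max())
S=cloud(s)
m=(S[...,0]>615)&(S[...,0]<695)&(S[...,1]>-175)&(S[...,1]<-145)&(S[...,2]>40)&(S[...,2]<130)
P=S[m]; v,*_=cv2.fitLine(P[:,:2].astype(np.float32),cv2.DIST_HUBER,0,.01,.01).reshape(2,2); print("wall dir",v,np.median(P,0))
```

```text
board [207, 218, 15, 30, 72] [432.9  12.9] [95.7 37.3] 26.3 slope/z [0.01 0.02 7.47]
board [244, 227, 20, 18, 90] [ 434.8 -121.9] [51.3 51.8] 81.2 slope/z [-0.02  0.    7.07]
t handle 50 [ 484.8 -377.4  108.2]
s handle 124 [ 485.1 -387.8  108.2]
rack ((627.2388305664062, -124.81851196289062), (70.8141098022461, 34.68000030517578), 89.8421859741211) -160.23448336327755 -89.40390893150544
wall dir [ 0.9999847 -0.0055324] [ 651.34823253 -161.25868154   83.3412519 ]
```

View pics/t6.png

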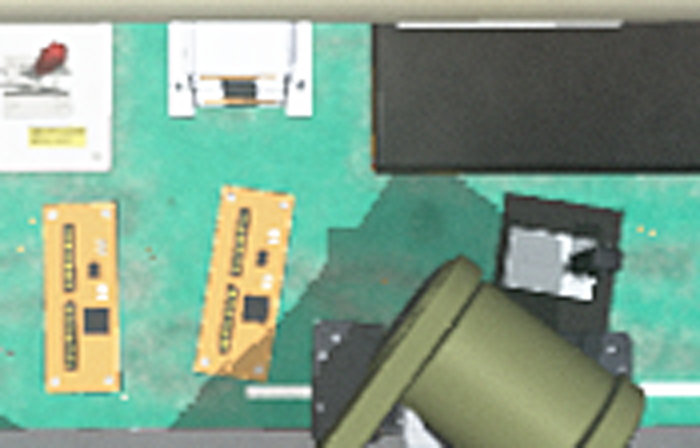

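Top crop: lifter parked on its pad with the handle at (605,258). Board A corners are at (43,207), (116,201), (121,390), (48,393), and board B corners at (225,186), (294,194), (266,380), (195,372). The rack's front opening is at (240,90).

Run:
```python
from h import *
t=dict(np.load("t6.npz"))
o=t["cam_to_world"][:3,3]
def ray(u,v,z):
    u=195+u/4-.4;v=150+v/4-.4
    d=t["cam_to_world"][:3,:3]@np.array([(u-t["mtx"][0,2])/t["mtx"][0,0],(v-t["mtx"][1,2])/t["mtx"][1,1],1]); return (o+d*(z-o[2])/d[2])[:2]
for n,q in(("A",[(43,207),(116,201),(121,390),(48,393)]),("B",[(225,186),(294,194),(266,380),(195,372)])):
    P=np.array([ray(*k,8) for k in q]); f=(P[0]+P[1])/2;b=(P[2]+P[3])/2; d=f-b
    print(n,P.round(1).tolist(),P.mean(0).round(1),"near end",b.round(1),"len",np.linalg.norm(d).round(1),"yaw",np.arctan2(d[1],d[0]).round(3),"w",np.linalg.norm(P[0]-P[1]).round(1))
S=cloud(dict(np.load("s6.npz"))); fr=dict(np.load("s6.npz"))["frame"]; hsv=cv2.cvtColor(fr,cv2.COLOR_RGB2HSV)
m=(hsv[...,0]>8)&(hsv[...,0]<24)&(hsv[...,1]>110)&(S[...,2]>0)&(S[...,2]<22)&(S[...,0]<560)&(S[...,0]>370)&(S[...,1]>-220)&(S[...,1]<60)
n,l=cv2.connectedComponents(m.astype(np.uint8))
for i in range(1,n):
    if (l==i).sum()>100: r=cv2.minAreaRect(S[l==i][:,:2].astype(np.float32)); print("side",r)
```

```text
A [[533.8, 22.7], [538.1, -31.9], [397.9, -36.5], [395.9, 17.3]] [466.4  -7.1] near end [396.9  -9.6] len 139.2 yaw 0.036 w 54.8
B [[549.1, -113.5], [542.9, -165.1], [404.9, -143.6], [410.9, -91.1]] [ 476.9 -128.3] near end [ 407.9 -117.3] len 139.8 yaw -0.158 w 52.0
side ((467.15057373046875, -9.488134384155273), (55.68894577026367, 139.06617736816406), 89.55791473388672)
side ((477.6569519042969, -129.7766876220703), (56.558353424072266, 138.2615966796875), 81.25068664550781)
```

```bash
cat >> see.py <<'E'
def sideboards(s):
    S=cloud(s); hsv=cv2.cvtColor(s["frame"],cv2.COLOR_RGB2HSV)
    m=(hsv[...,0]>8)&(hsv[...,0]<24)&(hsv[...,1]>110)&(S[...,2]>0)&(S[...,2]<22)&(S[...,0]<600)&(S[...,0]>350)&(S[...,1]>-280)&(S[...,1]<120)
    n,l=cv2.connectedComponents(m.astype(np.uint8))
    for i in range(1,n):
        if (l==i).sum()>50: print("side",(l==i).sum(),*[np.round(x,1) for x in cv2.minAreaRect(S[l==i][:,:2].astype(np.float32))])
E
python3 - <<'E'
from plan import *
from see import *
S=cloud(dict(np.load("s6.npz"))); hsv=cv2.cvtColor(dict(np.load("s6.npz"))["frame"],cv2.COLOR_RGB2HSV)
m=(hsv[...,0]>8)&(hsv[...,0]<26)&(hsv[...,1]>110)&(abs(S[...,0]-615)<20)&(abs(S[...,1]+125)<40)
P=S[m]; 
for a,b in((0,60),(60,160)):
    Q=P[(P[:,2]>a)&(P[:,2]<b)]; print("fixed board",len(Q),np.percentile(Q,[5,50,95],axis=0).round(1).tolist() if len(Q) else "")
m=(abs(S[...,0]-655)<30)&(abs(S[...,1]+125)<30)&(S[...,2]>120)
print("rack top z",np.median(S[m][:,2]))
plan([([432.5,-121.7,290],down(-.156)),([432.5,-121.7,230],down(-.156),30)],-1,sync=True)
E
```

```text
fixed board 26 [[612.0, -127.8, 17.4], [615.8, -115.4, 19.9], [621.6, -103.1, 22.1]]
fixed board 45 [[611.3, -146.5, 124.1], [616.4, -123.7, 128.1], [623.2, -102.7, 129.3]]
rack top z 145.68034861104684
cmd-meas [-0.2  0.3 -0.3] [ 0.0006 -0.0007 -0.0002] clock 15.7 j6 0.97
[[[0.0, 0.0, 0.027, 0.13, -0.7, 0.55, -1], [0.0, 0.0, 0.027, 0.11, -0.7, 0.55, -1], [0.0, 0.0, 0.027, 0.09, -0.71, 0.55, -1], [0.0, 0.0, 0.027, 0.08, -0.71, 0.55, -1], [0.001, -0.001, 0.027, 0.07, -0.7, 0.55, -1]]]
[[[0.0, 0.0, 0.0, 0.0, 0.0, 0.5, -1], [0.0, 0.0, 0.0, 0.0, 0.0, 0.5, -1], [0.0, 0.0, 0.0, 0.0, 0.0, 0.5, -1]]]
end [ 432.5 -121.8  230.1] [-3.141  0.    -0.156]
```

Request:
step_arm([
  [[0,0,0.027,0.13,-0.7,0.55,-1],[0,0,0.027,0.11,-0.7,0.55,-1],[0,0,0.027,0.09,-0.71,0.55,-1],[0,0,0.027,0.08,-0.71,0.55,-1],[0,0,0.027,0.07,-0.7,0.55,-1]],
])

```text
clock: 16.2
eef_pos: [432.9, -121.0, 288.7]
eef_rot: [-3.141, 0.001, -0.158]
wrist_force: [1.6, -0.4, -0.2]
finger_gap: 93.9
finger_force: 0.0
```

Request:
step_arm([
  [[0,0,0,0,0,0.5,-1],[0,0,0,0,0,0.5,-1],[0,0,0,0,0,0.5,-1],[0,0,0,0,0,0,-1],[0,0,0,0,0,0,-1]],
])

```text
clock: 16.7
eef_pos: [432.6, -121.9, 229.9]
eef_rot: [-3.141, 0.001, -0.157]
wrist_force: [-0.0, 0.0, 1.7]
finger_gap: 94.2
finger_force: 0.0
```

Run:
```python
from see import *
from plan import *
w=save("wrist","w7"); s=save("side","s7"); sideboards(s)
cv2.imwrite("pics/w7.png",w["frame"][:,:,::-1])
plan([([432.5,-121.7,206],down(-.156),8),([432.5,-121.7,200.5],down(-.156),2.8)],-1,sync=True)
```

```text
Traceback (most recent call last):
  File "plan.py", line 4, in save
    def save(p,R): json.dump({"p":list(p),"q":list(R.as_quat())},open("cmd.json","w"))
                                                   ^^^^^^^^^
AttributeError: 'str' object has no attribute 'as_quat'
```

```bash
sed -i 's/\bsave(/snap(/' see.py
python3 - <<'E'
from see import *
from plan import *
w=snap("wrist","w7"); s=snap("side","s7"); sideboards(s)
cv2.imwrite("pics/w7.png",w["frame"][:,:,::-1])
plan([([432.5,-121.7,206],down(-.156),8),([432.5,-121.7,200.5],down(-.156),2.8)],-1,sync=True)
E
```

```text
side 133 [507.4  -9.7] [50.6 61. ] 89.7
side 135 [423.1 -10.5] [50.2 57.6] 2.8
side 365 [ 477.4 -130.8] [ 57.3 138.5] 81.7
cmd-meas [-0.1 -0.  -0.6] [ 0.0005 -0.0012 -0.0001] clock 16.8 j6 1.37
[[[0.0, 0.0, 0.0, 0.0, 0.0, 0.15, -1], [0.0, 0.0, 0.0, 0.0, 0.0, 0.16, -1], [0.0, -0.001, 0.0, 0.0, 0.0, 0.15, -1], [0.0, 0.0, 0.0, 0.0, 0.0, 0.16, -1], [0.0, 0.0, 0.0, 0.0, 0.0, 0.07, -1]]]
[[[0.0, 0.0, 0.0, 0.0, 0.0, 0.07, -1]]]
end [ 432.6 -121.8  200.3] [ 3.141 -0.    -0.156]
```

View pics/w7.png

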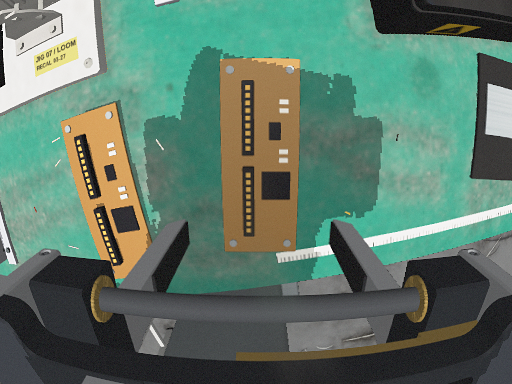

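The wrist view shows board B centred at column 260 between the fingers (185 and 335). Descending and gripping.

Request:
step_arm([
  [[0,0,0,0,0,0.15,-1],[0,0,0,0,0,0.16,-1],[0,0,0,0,0,0.15,-1],[0,0,0,0,0,0.16,-1],[0,0,0,0,0,0.07,-1]],
])

```text
clock: 17.3
eef_pos: [432.0, -121.4, 201.5]
eef_rot: [-3.141, 0.001, -0.156]
wrist_force: [0.1, -0.1, 0.4]
finger_gap: 94.0
finger_force: 0.0
```

Request:
step_arm([
  [[0,0,0,0,0,0.07,-1],[0,0,0,0,0,0,-1],[0,0,0,0,0,0,1],[0,0,0,0,0,0,1],[0,0,0,0,0,0,1]],
], newtons=40)

```text
clock: 17.8
eef_pos: [432.2, -121.5, 199.5]
eef_rot: [-3.142, 0.0, -0.156]
wrist_force: [0.2, -0.2, 0.9]
finger_gap: 73.3
finger_force: 0.3
```

Request:
step_arm([
  [[0,0,0,0,0,0,1],[0,0,0,0,0,0,1],[0,0,0,0,0,0,1],[0,0,0,0,0,0,1]],
])

```text
clock: 18.2
eef_pos: [432.1, -121.5, 199.5]
eef_rot: [-3.142, 0.0, -0.156]
wrist_force: [0.1, -0.0, 1.2]
finger_gap: 52.6
finger_force: 40.1
```

Run:
```python
from plan import *
from cell import manip
s=manip.read_state(); print(s["eef_pos"],s["finger_gap"],s["finger_force"])
z=s["eef_pos"][2]-6.5   # TCP above plate middle
T=[([432.5,-121.7,z+40],down(-.156),16),([515-45,-125.2,z+74.5],down(-.004),30)]
plan(T,1,sync=True)
```

```text
[ 432.13462874 -121.48278252  199.54700307] 52.60124192546786 40.05903098965064
cmd-meas [ 0.5 -0.3  0.8] [-0.0002  0.0003  0.0003] clock 18.2 j6 1.37
[[[0.0, 0.0, 0.0, 0.0, 0.0, -0.28, 1], [0.0, 0.0, 0.0, 0.0, 0.0, -0.28, 1], [0.0, 0.0, 0.0, 0.01, 0.0, -0.28, 1], [0.0, 0.0, -0.097, 0.47, -0.03, -0.43, 1], [0.0, 0.0, -0.097, 0.47, 0.01, -0.43, 1]]]
end [ 470.  -125.2  267.5] [-3.142  0.    -0.004]
```

Request:
step_arm([
  [[0,0,0,0,0,-0.28,1],[0,0,0,0,0,-0.28,1],[0,0,0,0.01,0,-0.28,1],[0,0,-0.097,0.47,-0.03,-0.43,1],[0,0,-0.097,0.47,0.01,-0.43,1]],
])

```text
clock: 18.7
eef_pos: [470.4, -125.2, 269.3]
eef_rot: [3.141, -0.0, -0.001]
wrist_force: [0.0, -0.3, -0.5]
finger_gap: 53.1
finger_force: 40.0
```

Request:
step_arm([
  [[0,0,0,0,0,0,1],[0,0,0,0,0,0,1],[0,0,0,0,0,0,1]],
])

```text
clock: 19.0
eef_pos: [469.1, -125.0, 266.8]
eef_rot: [-3.141, 0.002, -0.005]
wrist_force: [0.6, 0.2, -0.9]
finger_gap: 53.0
finger_force: 40.0
```

Run:
```python
from see import *
w=snap("wrist","w8"); s=snap("side","s8"); t=snap("top","t8")
a=cv2.resize(w["frame"][0:260,130:390,::-1],(400,400),interpolation=cv2.INTER_CUBIC)
b=cv2.resize(s["frame"][130:245,205:320,::-1],(400,400),interpolation=cv2.INTER_CUBIC)
cv2.imwrite("pics/w8.png",np.hstack([a,b]))
S=cloud(s); hsv=cv2.cvtColor(s["frame"],cv2.COLOR_RGB2HSV)
m=(hsv[...,0]>8)&(hsv[...,0]<24)&(hsv[...,1]>110)&(S[...,2]>50)&(S[...,2]<105)&(S[...,0]<600)&(S[...,0]>430)&(abs(S[...,1]+125)<50)
P=S[m]; A=np.c_[P[:,0]-515,P[:,1]+125,np.ones(len(P))]; k=np.linalg.lstsq(A,P[:,2],rcond=None)[0]; print(m.sum(),k.round(3),[np.round(q,1) for q in cv2.minAreaRect(P[:,:2].astype(np.float32))])
from cell import manip; print(manip.read_state()["eef_pos"])
W=cloud(t)
hs=cv2.cvtColor(t["frame"],cv2.COLOR_RGB2HSV); m=(hs[...,0]>8)&(hs[...,0]<24)&(hs[...,1]>110)&(W[...,2]>50)&(W[...,2]<105)&(W[...,0]<600)
P=W[m]; print("top",len(P),[np.round(q,1) for q in cv2.minAreaRect(P[:,:2].astype(np.float32))] if len(P)>9 else "")
```

```text
295 [-1.1000e-02  3.3000e-02  7.6784e+01] [array([ 515.1, -130.5]), array([ 53.7, 139.8]), np.float64(88.2)]
[ 469.4960411  -125.12322187  266.98619396]
top 115 [array([ 556.4, -124.9]), array([48.8, 52.2]), np.float64(89.1)]
```

View pics/w8.png

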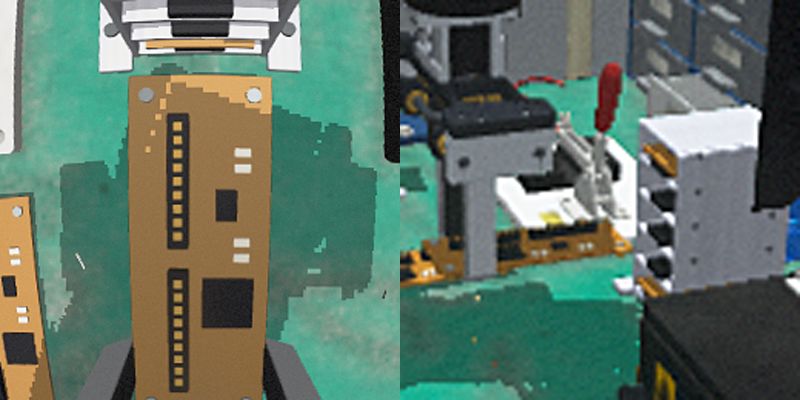

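The board is level at z≈75, centred on the rack in both views (wrist crop column 199 for each). Inserting it into slot_mid.

Run:
```python
from plan import *
plan([([490,-125,267.3],down(-.002),10),([574,-125,267.3],down(-.002),14)],1)
```

```text
cmd-meas [ 0.5 -0.1  0.6] [-0.0005  0.0012 -0.0009] clock 19.15 j6 1.24
[[[0.0, 0.0, -0.001, 0.25, 0.0, 0.0, 1], [0.0, 0.0, -0.001, 0.12, 0.0, 0.0, 1], [0.0, 0.0, 0.0, 0.13, -0.01, 0.01, 1], [0.0, 0.0, 0.0, 0.35, 0.0, 0.0, 1], [0.0, 0.0, 0.0, 0.35, 0.0, 0.0, 1]]]
[[[0.0, 0.0, 0.0, 0.35, 0.0, 0.0, 1], [0.0, 0.0, 0.0, 0.35, 0.0, 0.0, 1], [0.0, 0.0, 0.0, 0.35, 0.0, 0.0, 1], [0.0, 0.0, 0.0, 0.35, 0.0, 0.0, 1]]]
end [ 574.  -125.   267.1] [-3.142e+00  0.000e+00 -2.000e-03]
```

Request:
step_arm([
  [[0,0,0,0.25,0,0,1],[0,0,0,0.25,0,0,1],[0,0,0,0.35,0,0,1],[0,0,0,0.35,0,0,1],[0,0,0,0,0,0,1]],
])

```text
clock: 19.65
eef_pos: [519.4, -125.3, 267.3]
eef_rot: [-3.142, -0.0, -0.003]
wrist_force: [0.7, -0.5, -0.6]
finger_gap: 52.7
finger_force: 40.0
```

Request:
step_arm([
  [[0,0,0,0.35,0,0,1],[0,0,0,0.35,0,0,1],[0,0,0,0.35,0,0,1],[0,0,0,0.35,0,0,1],[0,0,0,0,0,0,1]],
])

```text
clock: 20.15
eef_pos: [574.6, -125.4, 267.2]
eef_rot: [-3.141, 0.0, -0.003]
wrist_force: [-0.6, -0.1, -0.8]
finger_gap: 53.0
finger_force: 40.0
```

Request:
step_arm([
  [[0,0,0,0.05,0,0,1],[0,0,0,0.05,0,0,1],[0,0,0,0.05,0,0,1],[0,0,0,0,0,0,1]],
])

```text
clock: 20.55
eef_pos: [580.0, -125.6, 267.6]
eef_rot: [-3.142, 0.0, -0.004]
wrist_force: [0.3, -0.9, -0.8]
finger_gap: 53.0
finger_force: 40.0
```

No force yet, so I'll creep on. Lowering by 2 mm brings the plate close to the rail.

Request:
step_arm([
  [[0,0,0,0.04,0,0.03,1],[0,0,0,0.04,0,0.02,1],[0,0,0,0,0,0,1]],
])

```text
clock: 20.85
eef_pos: [582.3, -125.8, 264.3]
eef_rot: [-3.141, 0.006, -0.004]
wrist_force: [-10.9, -1.4, 0.2]
finger_gap: 52.7
finger_force: 40.0
```

Request:
step_arm([
  [[0,0,0,0.04,0,0,1],[0,0,0,0.04,0,0,1],[0,0,0,0,0,0,1]],
])

```text
clock: 21.15
eef_pos: [584.2, -125.9, 263.4]
eef_rot: [-3.14, 0.013, -0.004]
wrist_force: [-28.7, -2.4, 5.1]
finger_gap: 52.7
finger_force: 40.0
```

Request:
step_arm([
  [[0,0,0,-0.07,0,0,1],[0,0,0,0,0,0,1],[0,0,0,0,0,0,-0.2],[0,0,0,0,0,0,-0.2],[0,0,0,0,0,0,-0.2]],
])

```text
clock: 21.65
eef_pos: [583.7, -125.6, 265.7]
eef_rot: [3.142, -0.001, -0.004]
wrist_force: [-0.6, -0.4, 0.1]
finger_gap: 56.2
finger_force: 0.0
```

Request:
step_arm([
  [[0,0,0,0,0,0,-1],[0,0,0,0,0,0,-1],[0,0,0,0,0,0,-1],[0,0,0,0,0,0,-1]],
])

```text
clock: 22.05
eef_pos: [583.6, -125.6, 265.5]
eef_rot: [-3.141, 0.0, -0.004]
wrist_force: [-0.5, 0.2, -0.1]
finger_gap: 84.7
finger_force: 0.0
```

Run:
```python
from plan import *
T=[([580,-125.5,340],down(0),30),([421.6,-9.4,300],down(.03)),([421.6,-9.4,230],down(.03),30)]
plan(T,-1,sync=True)
```

```text
cmd-meas [-9.6  0.6  1.6] [-0.0001 -0.     -0.0016] clock 22.05 j6 1.3
[[[0.0, 0.0, -0.002, -0.03, 0.0, -0.62, -1], [0.0, 0.0, -0.001, -0.03, 0.0, -0.62, -1], [0.0, 0.0, -0.002, -0.03, 0.0, -0.62, -1], [0.0, 0.0, -0.006, -0.66, -0.48, 0.17, -1], [0.0, 0.0, -0.006, -0.66, -0.49, 0.17, -1]]]
[[[0.0, 0.0, -0.006, -0.65, -0.49, 0.16, -1], [0.0, 0.0, -0.007, -0.65, -0.49, 0.17, -1], [0.0, 0.0, -0.006, -0.65, -0.5, 0.16, -1], [0.0, 0.0, -0.007, -0.65, -0.5, 0.17, -1], [0.0, 0.0, 0.0, 0.0, 0.0, 0.58, -1]]]
[[[0.0, 0.0, 0.0, 0.0, 0.0, 0.58, -1], [0.0, 0.0, 0.0, 0.0, 0.0, 0.59, -1]]]
end [421.8  -9.5 229.9] [-3.141  0.     0.03 ]
```

Request:
step_arm([
  [[0,0,-0.002,-0.03,0,-0.62,-1],[0,0,-0.001,-0.03,0,-0.62,-1],[0,0,-0.002,-0.03,0,-0.62,-1],[0,0,-0.006,-0.66,-0.48,0.17,-1],[0,0,-0.006,-0.66,-0.49,0.17,-1]],
])

```text
clock: 22.55
eef_pos: [526.4, -86.7, 326.7]
eef_rot: [3.141, -0.001, 0.009]
wrist_force: [-0.0, -0.0, -0.6]
finger_gap: 93.9
finger_force: 0.0
```

Request:
step_arm([
  [[0,0,-0.006,-0.65,-0.49,0.16,-1],[0,0,-0.007,-0.65,-0.49,0.17,-1],[0,0,-0.006,-0.65,-0.5,0.16,-1],[0,0,-0.007,-0.65,-0.5,0.17,-1],[0,0,0,0,0,0.58,-1]],
])

```text
clock: 23.05
eef_pos: [420.0, -8.1, 277.9]
eef_rot: [3.142, -0.003, 0.032]
wrist_force: [1.4, 0.2, -0.2]
finger_gap: 94.1
finger_force: 0.0
```

Request:
step_arm([
  [[0,0,0,0,0,0.58,-1],[0,0,0,0,0,0.59,-1],[0,0,0,0,0,0,-1],[0,0,0,0,0,0,-1]],
])

```text
clock: 23.45
eef_pos: [421.9, -9.6, 230.4]
eef_rot: [-3.141, 0.0, 0.03]
wrist_force: [0.8, 1.0, 0.1]
finger_gap: 93.9
finger_force: 0.0
```

Run:
```python
from see import *
from plan import *
w=snap("wrist","w9"); s=snap("side","s9"); sideboards(s)
cv2.imwrite("pics/w9.png",w["frame"][:,:,::-1])
plan([([421.6,-9.4,206],down(.03),8),([421.6,-9.4,200.5],down(.03),2.8)],-1,sync=True)
S=cloud(s); hsv=cv2.cvtColor(s["frame"],cv2.COLOR_RGB2HSV)
m=(hsv[...,0]>8)&(hsv[...,0]<24)&(hsv[...,1]>110)&(S[...,2]>55)&(S[...,2]<95)&(S[...,0]<620)&(S[...,0]>530)&(abs(S[...,1]+125)<50)
P=S[m]; print("B in rack",m.sum(),P.min(0),P.max(0),np.median(P,0))
```

```text
side 288 [466.9 -10.7] [ 57.3 139.4] 88.3
cmd-meas [-0.4  0.1 -1.1] [ 0.0002 -0.0016 -0.    ] clock 23.55 j6 1.43
[[[0.0, 0.0, 0.0, 0.0, 0.0, 0.16, -1], [0.0, -0.001, 0.0, 0.0, 0.0, 0.16, -1], [0.0, 0.0, 0.0, -0.01, 0.0, 0.15, -1], [0.0, -0.001, 0.0, 0.0, 0.0, 0.16, -1], [0.0, 0.0, 0.0, 0.0, 0.0, 0.07, -1]]]
[[[0.0, 0.0, 0.0, 0.0, 0.0, 0.06, -1]]]
end [421.7  -9.6 200.7] [3.141 0.    0.03 ]
B in rack 170 [ 556.75329196 -154.88921253   66.14577872] [ 617.98622077 -101.18595757   82.01797864] [ 580.36566123 -134.51252728   74.22926457]
```

View pics/w9.png

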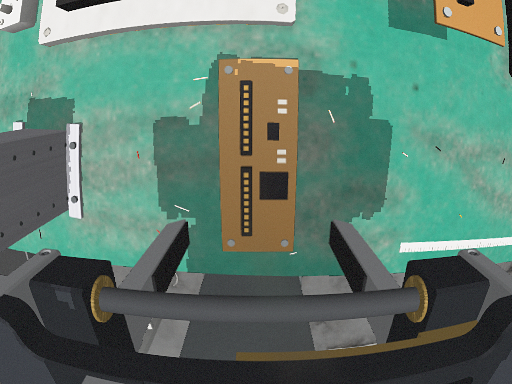

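Board A is centred between the fingers (column 259), and B's near end is at x≈557, so it is home. Gripping A.

Request:
step_arm([
  [[0,0,0,0,0,0.16,-1],[0,0,0,0,0,0.16,-1],[0,0,0,-0.01,0,0.15,-1],[0,0,0,0,0,0.16,-1],[0,0,0,0,0,0.07,-1]],
])

```text
clock: 24.05
eef_pos: [421.2, -9.5, 201.2]
eef_rot: [-3.141, 0.001, 0.03]
wrist_force: [0.5, -0.1, -0.8]
finger_gap: 93.8
finger_force: 0.0
```

Request:
step_arm([
  [[0,0,0,0,0,0.06,-1],[0,0,0,0,0,0,-1],[0,0,0,0,0,0,1],[0,0,0,0,0,0,1],[0,0,0,0,0,0,1]],
], newtons=40)

```text
clock: 24.55
eef_pos: [421.4, -9.5, 199.5]
eef_rot: [-3.141, 0.0, 0.03]
wrist_force: [0.4, 0.3, -0.8]
finger_gap: 73.0
finger_force: 0.1
```

Request:
step_arm([
  [[0,0,0,0,0,0,1],[0,0,0,0,0,0,1],[0,0,0,0,0,0,1],[0,0,0,0,0,0,1]],
])

```text
clock: 24.95
eef_pos: [421.3, -9.5, 199.5]
eef_rot: [-3.141, 0.0, 0.03]
wrist_force: [0.3, -1.5, -0.0]
finger_gap: 52.5
finger_force: 40.0
```

Run:
```python
from plan import *
from cell import manip
s=manip.read_state(); print(s["eef_pos"],s["finger_gap"],s["finger_force"])
x,y,z=s["eef_pos"]; z-=6.5
T=[([x,y,z+40],down(.03),16),([430,-60,z+101.5],down(0),30),([462,-125.3,z+101.5],down(-.002),25)]
plan(T,1,sync=True)
```

```text
[421.32560737  -9.52087272 199.54532239] 52.457616925870575 40.02752735624199
cmd-meas [ 0.4 -0.1  1.1] [-0.0002  0.0001  0.    ] clock 24.95 j6 1.43
[[[0.0, 0.0, 0.0, 0.0, 0.0, -0.28, 1], [0.0, 0.0, 0.0, 0.0, 0.0, -0.28, 1], [0.0, 0.0, 0.0, 0.0, 0.0, -0.28, 1], [0.0, 0.0, 0.013, 0.06, 0.42, -0.51, 1], [0.0, 0.0, 0.013, 0.06, 0.42, -0.51, 1]]]
[[[0.0, 0.0, 0.012, 0.07, 0.43, -0.52, 1], [0.0, 0.0, 0.001, 0.27, 0.54, 0.0, 1], [0.0, 0.0, 0.001, 0.27, 0.54, 0.0, 1], [0.0, 0.0, 0.001, 0.26, 0.55, 0.0, 1]]]
end [ 461.9 -125.4  294.7] [-3.141e+00  0.000e+00 -2.000e-03]
```

Request:
step_arm([
  [[0,0,0,0,0,-0.28,1],[0,0,0,0,0,-0.28,1],[0,0,0,0,0,-0.28,1],[0,0,0.013,0.06,0.42,-0.51,1],[0,0,0.013,0.06,0.42,-0.51,1]],
])

```text
clock: 25.45
eef_pos: [426.9, -43.2, 275.6]
eef_rot: [-3.142, -0.0, 0.01]
wrist_force: [-0.7, 0.3, 0.9]
finger_gap: 52.8
finger_force: 40.0
```

Request:
step_arm([
  [[0,0,0.012,0.07,0.43,-0.52,1],[0,0,0.001,0.27,0.54,0,1],[0,0,0.001,0.27,0.54,0,1],[0,0,0.001,0.26,0.55,0,1],[0,0,0,0,0,0,1]],
])

```text
clock: 25.95
eef_pos: [462.5, -127.1, 295.7]
eef_rot: [3.141, -0.001, -0.004]
wrist_force: [0.2, 0.2, -1.1]
finger_gap: 52.9
finger_force: 40.0
```

Request:
step_arm([
  [[0,0,0,0,0,0,1],[0,0,0,0,0,0,1]],
])

```text
clock: 26.15
eef_pos: [461.6, -124.8, 295.1]
eef_rot: [-3.141, 0.0, -0.002]
wrist_force: [-0.3, 0.0, -0.2]
finger_gap: 53.0
finger_force: 40.0
```

Run:
```python
from see import *
from plan import *
w=snap("wrist","w10"); s=snap("side","s10"); t=snap("top","t10")
S=cloud(s); hsv=cv2.cvtColor(s["frame"],cv2.COLOR_RGB2HSV)
m=(hsv[...,0]>8)&(hsv[...,0]<24)&(hsv[...,1]>110)&(S[...,2]>90)&(S[...,2]<125)&(S[...,0]<585)&(S[...,0]>420)&(abs(S[...,1]+125)<50)
P=S[m]; A=np.c_[P[:,0]-507,P[:,1]+125,np.ones(len(P))]; k=np.linalg.lstsq(A,P[:,2],rcond=None)[0]; print(m.sum(),k.round(3),[np.round(q,1) for q in cv2.minAreaRect(P[:,:2].astype(np.float32))])
W=cloud(t)
hs=cv2.cvtColor(t["frame"],cv2.COLOR_RGB2HSV); m=(hs[...,0]>8)&(hs[...,0]<24)&(hs[...,1]>110)&(W[...,2]>90)&(W[...,2]<120)&(W[...,0]<600)
P=W[m]; print("top",len(P),P[:,1].min(),P[:,1].max(),[np.round(q,1) for q in cv2.minAreaRect(P[:,:2].astype(np.float32))] if len(P)>9 else "")
# B again in the top view
m=(hs[...,0]>8)&(hs[...,0]<24)&(hs[...,1]>110)&(W[...,2]>55)&(W[...,2]<85); print("B top",m.sum(),W[m].min(0) if m.any() else "",W[m].max(0) if m.any() else "")
plan([([482,-125.2,294.6],down(-.002),10),([575,-125.2,294.6],down(-.002),14)],1)
```

```text
286 [-8.00000e-03  2.40000e-02  1.04895e+02] [array([ 507.4, -126.3]), array([ 54.6, 139.2]), np.float64(89.0)]
top 138 -149.32921489472372 -98.8932035777887 [array([ 548.9, -123.8]), array([50.5, 53.5]), np.float64(89.3)]
B top 146 [ 582.39962377 -620.66270293   65.43515962] [ 928.18641564 -100.77214339   84.15830638]
cmd-meas [ 0.2 -0.6 -0.2] [-0.     -0.      0.0007] clock 26.3 j6 1.23
[[[0.0, 0.0, 0.0, 0.17, 0.0, 0.0, 1], [0.0, 0.0, 0.0, 0.17, 0.0, 0.0, 1], [0.0, 0.0, 0.0, 0.16, -0.01, 0.0, 1], [0.0, 0.0, 0.0, 0.33, 0.0, 0.0, 1], [0.0, 0.0, 0.0, 0.33, 0.0, 0.0, 1]]]
[[[0.0, 0.0, 0.0, 0.33, 0.0, 0.0, 1], [0.0, 0.0, 0.0, 0.33, 0.0, 0.0, 1], [0.0, 0.0, 0.0, 0.34, 0.0, 0.0, 1], [0.0, 0.0, 0.0, 0.33, 0.0, 0.0, 1], [0.0, 0.0, 0.0, 0.34, 0.0, 0.0, 1]]]
end [ 575.1 -125.2  294.7] [-3.141e+00  0.000e+00 -2.000e-03]
```

Request:
step_arm([
  [[0,0,0,0.25,0.02,0,1],[0,0,0,0.25,0,0,1],[0,0,0,0.33,0,0,1],[0,0,0,0.33,0,0,1],[0,0,0,0,0,0,1]],
])

```text
clock: 26.8
eef_pos: [509.7, -126.1, 294.5]
eef_rot: [-3.142, -0.0, -0.002]
wrist_force: [0.1, 0.5, -0.2]
finger_gap: 52.7
finger_force: 40.0
```

Request:
step_arm([
  [[0,0,0,0.33,0,0,1],[0,0,0,0.33,0,0,1],[0,0,0,0.33,0,0,1],[0,0,0,0.33,0,0,1],[0,0,0,0.33,0,0,1]],
])

```text
clock: 27.3
eef_pos: [574.8, -126.4, 294.5]
eef_rot: [-3.141, 0.001, -0.002]
wrist_force: [-0.5, -0.4, -1.2]
finger_gap: 52.8
finger_force: 40.0
```

Request:
step_arm([
  [[0,0,0,0.05,0,0.03,1],[0,0,0,0.05,0,0.02,1],[0,0,0,0,0,0,1]],
])

```text
clock: 27.6
eef_pos: [578.0, -126.4, 292.4]
eef_rot: [-3.141, 0.001, -0.002]
wrist_force: [0.1, 0.3, -0.1]
finger_gap: 52.7
finger_force: 40.0
```

Request:
step_arm([
  [[0,0,0,0.05,0,0.01,1],[0,0,0,0.05,0,0,1],[0,0,0,0,0,0,1]],
])

```text
clock: 27.9
eef_pos: [581.8, -126.5, 291.8]
eef_rot: [-3.141, 0.004, -0.002]
wrist_force: [-7.1, -0.4, 0.2]
finger_gap: 52.3
finger_force: 40.0
```

Request:
step_arm([
  [[0,0,0,0.04,0,0,1],[0,0,0,0,0,0,1]],
])

```text
clock: 28.1
eef_pos: [582.8, -126.6, 291.0]
eef_rot: [-3.141, 0.008, -0.002]
wrist_force: [-16.7, -0.9, 0.3]
finger_gap: 52.6
finger_force: 40.0
```

Home against the back wall. Backing off slightly, releasing and rising.

Request:
step_arm([
  [[0,0,0,-0.04,0,0.01,1],[0,0,0,0,0,0,1],[0,0,0,0,0,0,-0.2],[0,0,0,0,0,0,-0.2],[0,0,0,0,0,0,-0.2]],
])

```text
clock: 28.6
eef_pos: [582.5, -126.4, 292.2]
eef_rot: [3.142, -0.001, -0.002]
wrist_force: [0.3, 0.3, -0.3]
finger_gap: 56.5
finger_force: 0.0
```

Request:
step_arm([
  [[0,0,0,0,0,0,-1],[0,0,0,0,0,0,-1],[0,0,0,0,0,0,-1],[0,0,0,0,0,0,-1]],
])

```text
clock: 29.0
eef_pos: [582.3, -126.5, 291.9]
eef_rot: [-3.141, 0.0, -0.002]
wrist_force: [-0.5, -0.7, -0.7]
finger_gap: 85.2
finger_force: 0.0
```

Request:
step_arm([
  [[0,0,0,0,0,-0.5,-1],[0,0,0,0,0,-0.8,-1],[0,0,0,0,0,-0.8,-1],[0,0,0,-0.9,0,0,-1],[0,0,0,-0.9,0,0,-1]],
])

```text
clock: 29.5
eef_pos: [509.5, -126.2, 376.4]
eef_rot: [3.141, -0.001, -0.002]
wrist_force: [0.4, 0.1, -0.8]
finger_gap: 93.8
finger_force: 0.0
```

Request:
step_arm([
  [[0,0,0,-0.9,0,0,-1],[0,0,0,-0.9,-0.3,0,-1],[0,0,0,-0.5,-0.9,0,-1],[0,0,0,0,-0.9,0,-1],[0,0,0,0,0,0,-1]],
])

```text
clock: 30.0
eef_pos: [417.9, -39.7, 376.4]
eef_rot: [-3.141, -0.001, 0.0]
wrist_force: [0.0, 0.3, 0.7]
finger_gap: 93.8
finger_force: 0.0
```

Run:
```python
from see import *
from cell import manip
w=snap("wrist","w11"); s=snap("side","s11"); t=snap("top","t11")
b=cv2.resize(s["frame"][120:320,180:320,::-1],(420,600),interpolation=cv2.INTER_CUBIC)
cv2.imwrite("pics/e.png",b)
S=cloud(s); hsv=cv2.cvtColor(s["frame"],cv2.COLOR_RGB2HSV)
for a,c in((60,85),(90,113)):
    m=(hsv[...,0]>8)&(hsv[...,0]<24)&(hsv[...,1]>110)&(S[...,2]>a)&(S[...,2]<c)&(S[...,0]<610)&(S[...,0]>530)&(abs(S[...,1]+125)<50)
    P=S[m]; A=np.c_[P[:,0]-580,P[:,1]+125,np.ones(len(P))]; print(m.sum(),P.min(0).round(1),P.max(0).round(1),np.linalg.lstsq(A,P[:,2],rcond=None)[0].round(3))
for C in(S,cloud(t)):
    m=(abs(C[...,0]-487)<45)&(abs(C[...,1]+380)<45)&(C[...,2]>95)&(C[...,2]<125); print("handle",m.sum(),np.median(C[m],0).round(1))
st=manip.read_state(); print(st["clock"],st["eef_pos"],st["wrist_force"])
```

```text
150 [ 557.1 -154.9   66.2] [610.  -98.5  82.1] [5.5000e-02 5.5000e-02 7.4822e+01]
152 [ 554.7 -149.8   94.7] [609.9 -93.2 109.5] [5.2000e-02 5.3000e-02 1.0159e+02]
handle 125 [ 485.  -387.9  108. ]
handle 50 [ 485.8 -377.5  108.7]
30.15 [418.65878874 -42.38987755 376.04570071] [-0.24214728 -0.2014391   0.60749216]
```

View pics/e.png

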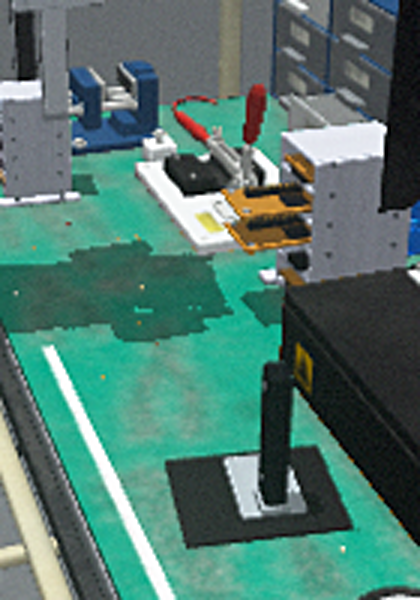

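The final view shows both boards in the middle and top free slots, connectors up and level at (265,205) and (270,235). The lifter stands upright on its pad at (275,440). Handing in.

```bash
python3 -c "
from cell import workorder
print(workorder.sign_off())"
```

```text
the job is handed in; nothing more can be done
None
```

I handed the job in at about 30 s. Both boards present were tipped face up with the lifter and pushed into the rack (slot_mid and slot_top) until they met the back wall, and the lifter is back upright on its pad. The sign-off gave no verdict.

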